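Pack the eye clinic's supply box

TASK

Pack the open metal supply box for the eye clinic: the carton already in it, the white screw-top jar and the slim spectacle case from the sloping rack must all end up standing upright in it side by side, so make room by moving the carton along. Set things down rather than dropping them, and leave the thick case, which will not fit with them, in the rack and everything else where it is.

Things in the scene. Friction and masses are not known exactly. Their poses are not given: they have to be found in the camera images.
- box: Open bare-metal box, fixed to the table. Outside 68 (its x) x 148 (its y) x 50 mm high; inside 58 x 138 mm, walls 5 mm, floor 5 mm thick. Origin: centre of its underside, on the table; z up. The three packed things stand in one row along its y: their sizes along the row add up to 126 mm of the 138 mm, and all stand well above the rim.
- carton_mid (a point): Centre of the plain brown carton with a pale paper band: 46 (its x) x 40 (its y) x 104 mm (its z, up), about 0.12 kg. It stands loose in the box, 46 mm across the box and 40 along the row, within 27 mm of its middle, so it must as a rule be moved to an end to make room; pushed near its top it tips rather than slides, so lift it a little.
- jar_mid (a point): Centre of the white round jar with a grey screw lid, closed: 52 mm diameter (53 at the lid), 96 mm high, about 0.22 kg, standing on the table; z along its axis, up.
- slim_case_mid (a point): Centre of the slim grey spectacle case: rigid block 34 mm thick (its x), 46 wide (its y), 116 long (its z), about 0.12 kg. Leans 0.61 rad (35 degrees) from vertical in the rack: z points to its upper end, leaning to the rack's -x; its -x face rests on the back plate, its lower end on the seat; y is level, along the rack. Boxed, it stands on its lower end, 46 mm across the box, 34 along the row.
- thick_case_mid (a point): Centre of the thick grey spectacle case, the same 46 mm wide and 116 mm long but 64 mm thick (its x): too thick to fit beside the others, it stays in the rack. Same axes and lean as the slim case; it may stand in either of the rack's two places.
- rack: White sloping rack, 230 mm wide (its y), fixed. Origin: mid-width, on the table, below the line where seat and back plate meet, 18 mm up. From there the back plate rises 62 mm, leaning 0.61 rad to the rack's -x (the robot's side); the seat, square to it, runs 70 mm to +x. The cases stand centred 58 mm either side of its middle; their upper 54 mm stand clear of the back plate.
- bottle: Bystander: slim white bottle, 38 mm diameter, 115 mm high, upright; origin under its centre.
- penlight: Bystander: steel pen torch lying on the table, 110 x 13 x 12 mm; origin under its centre.
- cup: Bystander: small clear cup, 60 mm across the rim, 50 mm high; origin under its centre.
- occluder: Bystander: flat black eye paddle lying on the table, handle 130 mm along its x about its origin, disc of 60 mm diameter 90 mm along +x, 8 mm thick; origin under the handle's centre.
- lens_pot: Bystander: low grey round pot, 40 mm diameter, 22 mm high; origin under its centre.
Things that resemble listed ones, but are neither listed nor needed, are in the scene too. Leave any pink look-alike of the part that bears carton_mid alone.

How it is judged:
By the outcome, as a careful person would: the job done as asked, in the order asked, and still so for the second after the job is handed in, with the robot touching nothing.
It also fails if it takes over 69 s, if anything falls off the work surface, if the arm or the gripper's body presses on something with over 40 N, if the wrist force passes 120 N, or if a joint passes its speed limit or range.

ROBOT

A 6-joint arm with a two-finger parallel gripper is mounted at the origin on the work surface. World frame = base frame: x ahead of the robot, y to its left, z up, the work surface at z = 0. Lengths are in m, angles in rad, forces in N, time in s.
With the tool pointing down it reaches from about 0.375 to 0.925 m from the base axis. Payload 5.7 kg.
Tool frame: the origin (TCP) lies at the very end of the fingers, on their centre line; the grasp point (between the pads) lies 19 mm behind it (robot.pinch_z is the distance from the TCP to the grasp point, in m); z points along the fingers, y is the direction in which the jaws open and shut (so a half turn about z gives the same grasp; the last joint's range is limited). The gripper opens to 88 mm and grips with 3 to 60 N. Pads are 20 mm wide; open, the fingers measure 115 mm over their backs; the gripper's body (75 mm by 178 mm) begins 61 mm behind the grasp point.
Start: joints at [-0.115, 0.359, 1.51, -0, 1.272, -0.115], TCP at [0.6, -0, 0.223] pointing down, gripper open.
Joint ranges: [-2.97, 2.97], [-1.01, 2.36], [0.21, 2.38], [-0.96, 4.11], [0.2, 2.71], [-2.98, 2.98]. Speed limits (rad/s): [2.39, 2.39, 3.14, 3.14, 3.14, 3.14].

INTERFACE

Orientations are given as a rotation vector (axis times angle).
In Python, from rig import telemetry, eyes, robot, look_for, outline_of, landmark_of gives the robot as it stands. The module is installed in compiled form; this text tells all that it offers.
- The arm moves only by the tool arm_command, never from a script. Its argument "moves" is a list of rows, each a list of 7 numbers: the turn, a rotation vector about the world's x, y, z in rad, then the shift along the world's x, y, z in m, then the opening, from 0 (shut) to 1 (fully open). A call has 1 to 8 rows; each row shifts and turns the pose as measured when the row begins; what a row does not reach is not made up. A row lasts 1/10 s, in which the tool goes at most 50 mm and 8.59 degrees, less where a joint would pass 70% of its speed; a pose out of reach is approached as far as the arm can. A call with a gripper value outside its range is refused whole. The fingers move at their own pace and stop on an object; "force" is the grip in N (left out, the last holds). Time passes only in rows, so rows that do not move let the fingers close. It gives the time, the measured TCP pose, the force and the opening at its end, in the units of the state.
- telemetry.get_obs(): the state, without advancing time (a new reading comes with each control period).
- eyes.get_image(name): name is "scene" or "side" or "wrist"; returns a dict with "img" (480x640x3 uint8, blue, green, red), "depth" (480x640 float32, m along the optical axis (not along the pixel's ray), 0 where there is no reading), "camera_matrix" (3x3 intrinsics, pixels), "cam_to_world" (4x4, takes a point from camera to world coordinates). Camera axes: x right, y down, z forward; pixel columns grow to the right and rows downward; lengths in m; the calibration is good to about 2 mm. The wrist camera is an equidistant fisheye: a pixel r from the principal point sees the ray r / f radians off the axis. A picture is of the moment at which its call begins.
- robot.finish_job(): hands the job in, once; it reports no verdict.
Trained networks look in a picture, given as the dict that the camera call returned (one of the last four; its "shot" number tells which), for a name from the list of things; names that differ only in an ending like _2 or _b are one class to them, and where a whole thing is asked for, a point or a joint stands for the part that bears it (a point fixed in the world has none). Each returns a list of dicts, best first, with "conf" (0 to 1); they miss things now and then, are a little off and sometimes report something else, mostly with a low value. They report only what shows in the picture. A call takes as long as a camera call. They do not tell look-alikes from the thing itself.
- look_for(target, picture): "at" ([x, y, z] in m, in world coordinates, good to about 4 mm: the middle of the surface that is visible of it).
- outline_of(target, picture): "pixels" (480x640 bool, what is visible of it).
- landmark_of(target, picture): "at" ([x, y, z] in m, in world coordinates, good to about 4 mm: a listed point, or the origin of a listed thing).
The state is a dict: "clock": time; "joints": joint angles; "joint_vel": joint speeds; "effort": joint torques, N m; "eef_pos": TCP position; "tcp_rot": TCP orientation; "wrist_force": force on the tool from outside, world axes, zero at the start; "wrist_torque": the same for the moment, N m; "width": finger opening in m.
Only numpy, scipy, OpenCV 4.12 (cv2) and the standard library are available. Lean on these libraries where they do the work, as an engineer would, in place of code of your own. Each camera call takes 0.05 s, during which the arm holds its last target.

## Working session

There is one attempt and no reset: what is moved stays moved. The work goes in short steps, Python scripts to look and compute and a tool call to move; the robot and the scene stay as the last step left them, time stands still between calls to the robot, and variables do not carry over. Pictures are saved under pics/ and viewed, and the job is handed in when it is done.

Besides the shell and the picture viewer there is one more tool, called as a command line: name --pt "numbers of a row" for each row, then --argument value for the rest. arm_command: Moves the arm, as the interface text tells. Its arguments: {"type":"object","properties":{"moves":{"type":"array"},"force":{"type":"number"}},"required":["moves"]}

```bash
mkdir -p pics; ls; cat > h.py <<'E'
import numpy as np, cv2
from scipy.spatial.transform import Rotation as R
from rig import telemetry, eyes, robot, look_for, outline_of, landmark_of
def pts(p, mask=None):
    d=p["depth"]; K=p["camera_matrix"]; v,u=np.nonzero((d>0) if mask is None else (mask&(d>0)))
    z=d[v,u]; c=np.stack([(u-K[0,2])/K[0,0]*z,(v-K[1,2])/K[1,1]*z,z],1)
    T=p["cam_to_world"]; return c@T[:3,:3].T+T[:3,3], u, v
E
python3 - <<'E'
from h import *
print(telemetry.get_obs())
for n in("scene","side"):
    p=eyes.get_image(n); cv2.imwrite(f"pics/{n}0.png",p["img"])
    print(n,p["cam_to_world"].round(3).tolist())
    for t in ["box","carton_mid","jar_mid","slim_case_mid","thick_case_mid","rack","bottle","penlight","cup","occluder","lens_pot"]:
        r=landmark_of(t,p)
        print(t,[(np.round(q["at"],3).tolist(),round(q["conf"],2)) for q in r[:3]])
E
```

```text
pics
{'clock': 0.0, 'joints': array([-1.15086620e-01,  3.59478677e-01,  1.51138435e+00, -9.95666507e-06,
        1.27250032e+00, -1.15124418e-01]), 'joint_vel': array([-0.00050013, -0.00154298, -0.00148574, -0.00071903,  0.00016389,
       -0.00100161]), 'effort': array([-2.01257943e-03, -5.15376234e+01, -2.70722097e+01,  6.73234044e-02,
        3.48843460e-02, -1.61260368e-04]), 'eef_pos': array([5.99335336e-01, 7.35408670e-05, 2.21843566e-01]), 'tcp_rot': array([-2.22041892e+00, -2.22050936e+00,  1.73879140e-03]), 'wrist_force': array([-0.26208286, -0.28696927,  0.59666371]), 'wrist_torque': array([-0.01133517, -0.03725886, -0.02856325]), 'width': 0.0877959064134561}
scene [[0.768, 0.533, -0.355, 0.922], [0.641, -0.65, 0.409, -0.497], [-0.013, -0.542, -0.841, 1.008], [0.0, 0.0, 0.0, 1.0]]
box [([0.571, -0.22, 0.003], 0.84), ([0.372, -0.416, -0.001], 0.31)]
carton_mid [([0.702, -0.168, 0.053], 0.86), ([0.573, -0.24, 0.057], 0.79), ([0.686, -0.307, 0.054], 0.73)]
jar_mid [([0.656, -0.025, 0.046], 0.55)]
slim_case_mid [([0.556, 0.177, 0.077], 0.49)]
thick_case_mid [([0.573, 0.296, 0.0
[... 431 characters left out ...]
0.612, -0.762], [-0.019, -0.695, -0.718, 0.943], [0.0, 0.0, 0.0, 1.0]]
box [([0.576, -0.218, -0.002], 0.73)]
carton_mid [([0.578, -0.242, 0.062], 0.92), ([0.697, -0.169, 0.051], 0.81), ([0.66, -0.025, 0.041], 0.72)]
jar_mid [([0.659, -0.025, 0.042], 0.77)]
slim_case_mid [([0.56, 0.186, 0.079], 0.7), ([0.372, -0.418, -0.001], 0.47)]
thick_case_mid [([0.575, 0.298, 0.084], 0.8)]
rack [([0.582, 0.238, 0.0], 0.89)]
bottle [([0.434, -0.005, -0.0], 0.8), ([0.716, 0.046, -0.0], 0.69)]
penlight [([0.565, -0.031, 0.0], 0.63)]
cup [([0.612, -0.427, 0.0], 0.88), ([0.559, 0.185, 0.079], 0.45), ([0.718, 0.043, -0.003], 0.33)]
occluder [([0.715, 0.042, 0.0], 0.63)]
lens_pot [([0.661, -0.026, 0.043], 0.6)]
```

View pics/scene0.png

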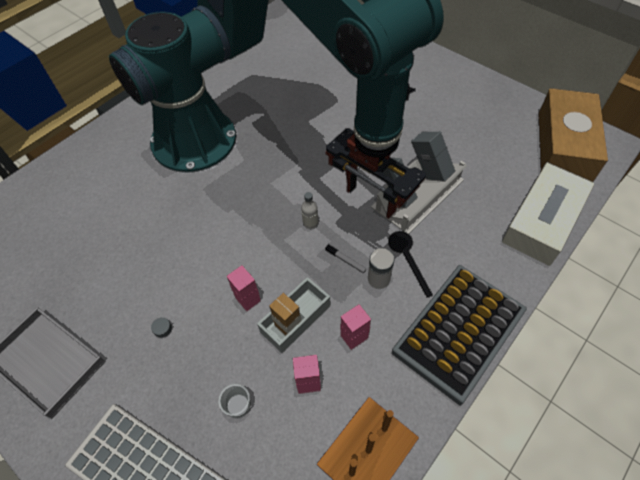

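View pics/side0.png

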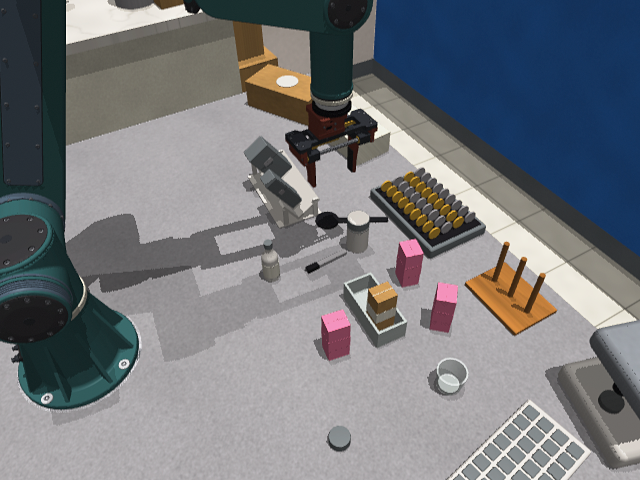

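```bash
cat > meas.py <<'E'
from h import *
def rect(P):
    (c,s,a)=cv2.minAreaRect((P[:,:2]*1000).astype(np.float32)); return np.round(c,1),np.round(s,1),round(a,1)
ps={n:eyes.get_image(n) for n in("scene","side")}
allp={n:pts(p)[0] for n,p in ps.items()}
def reg(P,c,r,z0,z1):
    return P[(np.hypot(P[:,0]-c[0],P[:,1]-c[1])<r)&(P[:,2]>z0)&(P[:,2]<z1)]
E
python3 - <<'E'
from meas import *
for n,P in allp.items():
    q=reg(P,(.574,-.22),.09,.044,.054); print(n,"rim",rect(q),len(q))
    q=reg(P,(.575,-.241),.05,.1,.115); print("carton top",rect(q),np.median(q[:,2]),len(q))
    q=reg(P,(.658,-.025),.05,.09,.103); print("jar top",rect(q),q.mean(0),np.median(q[:,2]),len(q),cv2.minEnclosingCircle((q[:,:2]*1000).astype(np.float32)))
    for t in("slim_case_mid","thick_case_mid","rack"):
        for r in outline_of(t,ps[n])[:2]:
            m=r["pixels"]; q=pts(ps[n],cv2.erode(m.astype(np.uint8),np.ones((3,3)))>0)[0]
            print(t,round(r["conf"],2),len(q),q.mean(0).round(3),q.min(0).round(3),q.max(0).round(3))
E
```

```text
scene rim (array([ 551.2, -218.5]), array([149.8, 123.7]), 86.3) 588
carton top (array([ 577.7, -244. ]), array([40.6, 47.2]), 86.2) 0.10855890343458519 473
jar top (array([658.8, -27.5]), array([51. , 51.4]), 71.1) [ 0.65921445 -0.02804635  0.09537034] 0.09537050197213337 421 ((658.4456787109375, -27.288015365600586), 26.915388107299805)
slim_case_mid 0.18 1314 [0.585 0.279 0.1  ] [0.526 0.264 0.033] [0.636 0.313 0.151]
thick_case_mid 0.78 1297 [0.585 0.279 0.1  ] [0.527 0.264 0.028] [0.635 0.315 0.151]
rack 0.85 1716 [0.617 0.202 0.03 ] [ 0.525  0.113 -0.   ] [0.653 0.344 0.07 ]
rack 0.52 1389 [0.584 0.28  0.1  ] [0.525 0.264 0.028] [0.637 0.315 0.151]
side rim (array([ 574.4, -219.6]), array([151.1,  71.7]), 87.5) 584
carton top (array([ 574.7, -243.8]), array([43.6, 47.5]), 83.9) 0.10893753049826083 440
jar top (array([654.7, -27.4]), array([54., 51.]), 65.1) [ 0.65377849 -0.02906009  0.09592867] 0.09601881709201687 308 ((654.469970703125, -26.701400756835938), 28.88516616821289)
slim_case_mid 0.78 586 [0.549 0.163 0.093] [0.513 0.147 0.028] [0.595 0.27  0.134]
thick_case_mid 0.77 874 [0.569 0.276 0.105] [0.523 0.263 0.034] [0.626 0.314 0.15 ]
thick_case_mid 0.61 473 [ 0.43  -0.02   0.063] [ 0.415 -0.03   0.007] [ 0.448 -0.001  0.118]
rack 0.59 1654 [0.578 0.188 0.026] [ 0.521  0.112 -0.001] [0.644 0.35  0.074]
```

```bash
python3 - <<'E'
from meas import *
for n,P in allp.items():
    q=P[(abs(P[:,0]-.575)<.042)&(abs(P[:,1]+.22)<.085)&(P[:,2]>.046)&(P[:,2]<.053)]
    print(n,"rim",rect(q),len(q))
    q2=q
    # long edges: extremes per y-bin
    a=[];b=[]
    for y in np.arange(-.285,-.15,.005):
        s=q[abs(q[:,1]-y)<.0025]
        if len(s)>3: a.append((y,s[:,0].min()));b.append((y,s[:,0].max()))
    print(np.round(a,4)[:,1]*1000,np.round(b,4)[:,1]*1000)
    # pinks
    for t in ("carton_mid",):
        for r in landmark_of(t,ps[n]): print(np.round(r["at"],3),r["conf"])
    q=P[(abs(P[:,0]-.58)<.15)&(abs(P[:,1]+.22)<.15)&(P[:,2]>.098)&(P[:,2]<.115)]
    k=np.round(q[:,:2]/.01).astype(int); u,c=np.unique(k,axis=0,return_counts=True)
    print([(tuple(x*10),int(y)) for x,y in zip(u,c) if y>15])
E
```

```text
scene rim (array([ 577.7, -220.2]), array([149.5,  69.8]), 86.8) 498
[541.4 541.2 539.8 541.  540.8 541.8 540.8 600.1 599.5 600.8 601.1 600.5
 606.5 605.8 607.5 607.2 547.4 544.7 545.  546.6 544.8 545.7 546.2 548.
 547.2 548.1 546.5] [607.4 608.4 607.7 608.9 608.7 609.1 610.1 610.1 610.3 610.9 611.6 610.9
 612.  610.5 611.9 612.6 613.  612.5 613.2 614.  613.6 612.1 615.2 613.3
 614.9 614.8 615.8]
[ 0.464 -0.246  0.05 ] 0.95
[ 0.702 -0.168  0.052] 0.92
[ 0.573 -0.239  0.055] 0.74
[ 0.685 -0.307  0.054] 0.6
[0.557 0.174 0.073] 0.35
[((np.int64(450), np.int64(-260)), 21), ((np.int64(450), np.int64(-250)), 21), ((np.int64(450), np.int64(-240)), 20), ((np.int64(460), np.int64(-270)), 17), ((np.int64(460), np.int64(-260)), 22), ((np.int64(460), np.int64(-250)), 21), ((np.int64(460), np.int64(-240)), 20), ((np.int64(470), np.int64(-270)), 22), ((np.int64(470), np.int64(-260)), 22), ((np.int64(470), np.int64(-250)), 22), ((np.int64(470), np.int64(-240)), 21), ((np.int64(480), np.int64(-270)), 24), ((np.int64(480), np.int64(-260)), 22), ((np.int64(480), np.int64(-250)), 21), ((np.int64(480), 
[... 4280 characters left out ...]
(np.int64(680), np.int64(-300)), 21), ((np.int64(680), np.int64(-180)), 19), ((np.int64(680), np.int64(-170)), 16), ((np.int64(690), np.int64(-330)), 16), ((np.int64(690), np.int64(-320)), 17), ((np.int64(690), np.int64(-310)), 23), ((np.int64(690), np.int64(-300)), 21), ((np.int64(690), np.int64(-290)), 19), ((np.int64(690), np.int64(-190)), 16), ((np.int64(700), np.int64(-300)), 18), ((np.int64(700), np.int64(-290)), 17), ((np.int64(700), np.int64(-190)), 20), ((np.int64(700), np.int64(-180)), 19), ((np.int64(700), np.int64(-170)), 16), ((np.int64(700), np.int64(-160)), 16), ((np.int64(710), np.int64(-300)), 18), ((np.int64(710), np.int64(-190)), 16), ((np.int64(710), np.int64(-180)), 17)]
```

arm_command --pt "0 0 -0.012 -0.004 -0.04 0 1" --pt "0 0 -0.012 -0.004 -0.04 0 1" --pt "0 0 -0.012 -0.004 -0.04 0 1" --pt "0 0 -0.012 -0.004 -0.04 0 1" --pt "0 0 -0.012 -0.004 -0.04 0 1" --pt "0 0 0 -0.004 -0.04 0 1" --pt "0 0 0 0 0 0 1" --force 20

```text
clock: 2.5
eef_pos: [0.5752, -0.2472, 0.2231]
tcp_rot: [2.283, 2.155, 0.002]
wrist_force: [0.6, 0.2, -0.5]
width: 0.0879
```

```bash
python3 - <<'E'
from meas import *
o=telemetry.get_obs(); print(o["clock"],o["eef_pos"],o["wrist_force"]); Rm=R.from_rotvec(o["tcp_rot"]).as_matrix(); print(Rm.round(3))
p=eyes.get_image("wrist"); cv2.imwrite("pics/w1.png",p["img"]); print(p["cam_to_world"].round(3),p["camera_matrix"])
for n in ps: cv2.imwrite(f"pics/{n}1.png",ps[n]["img"])
for t in ("box","carton_mid"):
  for r in landmark_of(t,p)[:2]: print(t,np.round(r["at"],4),r["conf"])
for n in ps:
  for t in("slim_case_mid","thick_case_mid","rack"):
    print(n,t,[(np.round(r["at"],4).tolist(),round(r["conf"],2)) for r in landmark_of(t,ps[n])[:2]])
E
```

```text
2.6 [ 0.57533424 -0.24283771  0.22293964] [0.81706428 0.89748524 0.16973801]
[[ 0.055  0.998  0.002]
 [ 0.998 -0.055  0.002]
 [ 0.002  0.002 -1.   ]]
[[ 0.998 -0.054 -0.013  0.578]
 [-0.055 -0.967 -0.247 -0.176]
 [ 0.001  0.247 -0.969  0.385]
 [ 0.     0.     0.     1.   ]] [[371.64829954   0.         322.44210327]
 [  0.         371.64829954 236.5449835 ]
 [  0.           0.           1.        ]]
box [ 5.781e-01 -2.162e-01  5.000e-04] 0.83
carton_mid [ 0.4657 -0.2508  0.0546] 0.63
carton_mid [ 0.6854 -0.3027  0.0546] 0.58
scene slim_case_mid [([0.553, 0.1789, 0.0768], 0.98)]
scene thick_case_mid [([0.577, 0.2942, 0.084], 0.81)]
scene rack [([0.5798, 0.2376, 0.0023], 0.78)]
side slim_case_mid []
side thick_case_mid [([0.5756, 0.2973, 0.0848], 0.65)]
side rack [([0.5823, 0.2344, 0.001], 0.55)]
```

View wrist.

View pics/w1.png

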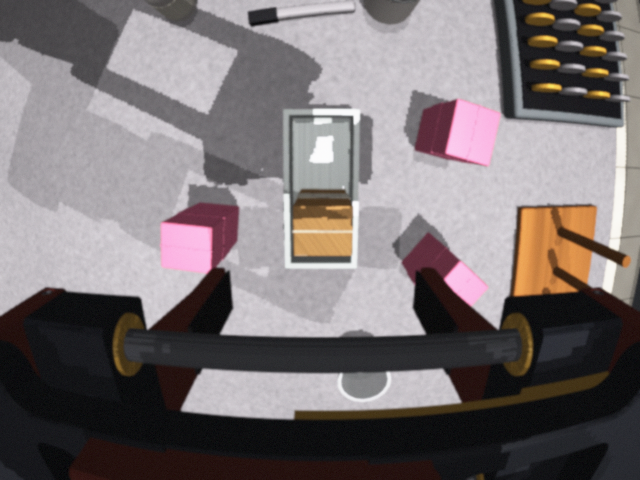

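View pics/scene1.png

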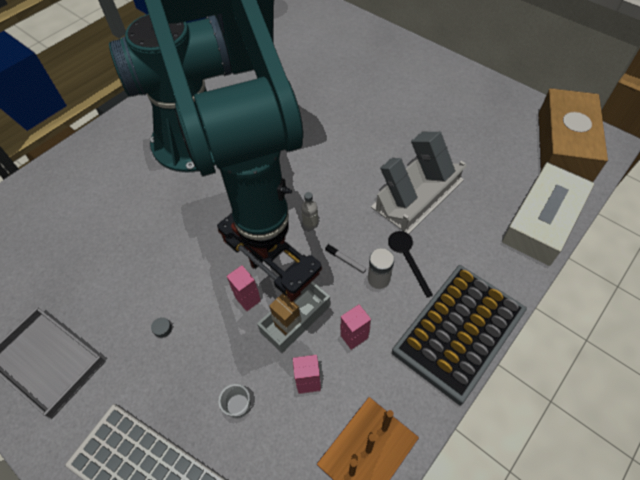

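```bash
cat >> h.py <<'E'
def wpts(p):
    d=p["depth"]; K=p["camera_matrix"]; v,u=np.nonzero(d>0); z=d[v,u]
    x=(u-K[0,2])/K[0,0]; y=(v-K[1,2])/K[1,1]; r=np.hypot(x,y); ok=(r<1.2); x,y,r,z=x[ok],y[ok],r[ok],z[ok]
    s=np.where(r>1e-6,np.tan(r)/np.maximum(r,1e-6),1); c=np.stack([x*s*z,y*s*z,z],1)
    T=p["cam_to_world"]; return c@T[:3,:3].T+T[:3,3]
def rect(P):
    (c,s,a)=cv2.minAreaRect((P[:,:2]*1000).astype(np.float32)); return np.round(c,1),np.round(s,1),round(a,1)
E
python3 - <<'E'
from h import *
p=eyes.get_image("wrist"); P=wpts(p)
q=P[(abs(P[:,0]-.575)<.042)&(abs(P[:,1]+.22)<.085)&(P[:,2]>.046)&(P[:,2]<.053)]; print("rim",rect(q),len(q))
q=P[(abs(P[:,0]-.575)<.042)&(abs(P[:,1]+.24)<.045)&(P[:,2]>.1)&(P[:,2]<.115)]; print("carton",rect(q),np.median(q[:,2]),len(q))
q=P[(abs(P[:,0]-.658)<.042)&(abs(P[:,1]+.026)<.045)&(P[:,2]>.09)&(P[:,2]<.105)]; print("jar",rect(q),len(q))
p=eyes.get_image("scene"); P=pts(p)[0]
np.save("sc1.npy",P)
for c in [(.55,.178),(.572,.295)]:
    q=P[(abs(P[:,0]-c[0])<.08)&(abs(P[:,1]-c[1])<.035)&(P[:,2]>.075)]
    # ransac planes
    rng=np.random.default_rng(0)
    for k in range(3):
        best=None
        for i in range(400):
            a=q[rng.choice(len(q),3,replace=False)]; n=np.cross(a[1]-a[0],a[2]-a[0]); l=np.linalg.norm(n)
            if l<1e-6: continue
            n/=l; ins=abs((q-a[0])@n)<.0015
            if best is None or ins.sum()>best.sum(): best=ins
        s=q[best]; m=s.mean(0); n=np.linalg.svd(s-m)[2][2]
        print(c,len(s),n.round(3),m.round(4)); q=q[~best]
        if len(q)<30: break
E
```

```text
rim (array([ 574.6, -217.8]), array([148.2,  68.4]), 86.4) 2534
carton (array([ 575. , -241.5]), array([40.4, 46.1]), 86.5) 0.10860429893241774 3065
jar (array([0., 0.]), array([0., 0.]), 0.0) 0
(0.55, 0.178) 275 [-0.807  0.049 -0.588] [0.5592 0.1765 0.1045]
(0.55, 0.178) 132 [-0.1   -0.994 -0.034] [0.542  0.1561 0.1002]
(0.55, 0.178) 93 [ 0.574 -0.035 -0.818] [0.5282 0.1784 0.1229]
(0.572, 0.295) 325 [-0.816  0.051 -0.576] [0.5972 0.2897 0.1123]
(0.572, 0.295) 299 [ 0.084  0.996 -0.016] [0.5659 0.2707 0.1051]
(0.572, 0.295) 147 [ 0.561 -0.052 -0.826] [0.5469 0.2938 0.1306]
```

arm_command --pt "0 0 0 0 0 -0.045 1" --pt "0 0 0 0 0 -0.045 1" --pt "0 0 0 0 0 -0.04 1" --pt "0 0 0 0 0 -0.02 1" --pt "0 0 0 0 0 -0.005 1" --pt "0 0 0 0 0 0 1" --force 15

```text
clock: 3.75
eef_pos: [0.5781, -0.2422, 0.0664]
tcp_rot: [2.272, 2.158, 0.008]
wrist_force: [0.6, -0.6, 0.9]
width: 0.0876
```

arm_command --pt "0 0 0 -0.002 0 -0.003 0.6" --pt "0 0 0 0 0 0 0.3" --pt "0 0 0 0 0 0 0.3" --pt "0 0 0 0 0 0 0.3" --pt "0 0 0 0 0 0 0.3" --force 15

```text
clock: 4.25
eef_pos: [0.5794, -0.244, 0.0685]
tcp_rot: [2.266, 2.152, 0.012]
wrist_force: [-1.5, 0.5, 1.1]
width: 0.0515
```

arm_command --pt "0 0 0 0 0 0 0.3" --pt "0 0 0 0 0 0 0.3" --pt "0 0 0 0 0 0 0.3" --force 15

```text
clock: 4.55
eef_pos: [0.5793, -0.2441, 0.0692]
tcp_rot: [2.266, 2.152, 0.012]
wrist_force: [0.5, 0.6, -0.7]
width: 0.0465
```

```bash
python3 - <<'E'
from h import *
for i in range(4):
    p=eyes.get_image("wrist");o=telemetry.get_obs(); print(o["clock"],o["eef_pos"].round(4),o["wrist_force"].round(2),o["width"],R.from_rotvec(o["tcp_rot"]).as_matrix()[:,2].round(4))
P=wpts(p)
q=P[(abs(P[:,0]-.575)<.042)&(abs(P[:,1]+.22)<.085)&(P[:,2]>.046)&(P[:,2]<.053)]; print("rim",rect(q),len(q))
q=P[(abs(P[:,0]-.575)<.042)&(abs(P[:,1]+.24)<.045)&(P[:,2]>.1)&(P[:,2]<.115)]; print("carton",rect(q),np.median(q[:,2]),len(q))
E
```

```text
4.6 [ 0.5793 -0.2441  0.0692] [-0.47  0.28 -1.31] 0.04663315213681514 [ 0.017  -0.0067 -0.9998]
4.65 [ 0.5793 -0.2441  0.0691] [-0.11 -0.13 -2.14] 0.04597481240473418 [ 0.0169 -0.0067 -0.9998]
4.7 [ 0.5793 -0.2441  0.0691] [-0.12  0.34 -0.76] 0.0463671783277273 [ 0.0168 -0.0067 -0.9998]
4.75 [ 0.5793 -0.2441  0.0691] [ 0.66  0.27 -0.77] 0.0462495205322036 [ 0.0168 -0.0067 -0.9998]
rim (array([ 576.1, -195.1]), array([102.6,  68.7]), 86.6) 5593
carton (array([ 578.1, -234.1]), array([25.5, 69.2]), 86.9) 0.10866226766543015 9551
```

```bash
cat >> h.py <<'E'
def Rdes(yaw,tilt=0.0):
    # tool y -> x axis rotated by yaw ; tilt about horizontal axis
    y=np.array([np.cos(yaw),np.sin(yaw),0]); z=np.array([0,0,-1.]); x=np.cross(y,z)
    return np.stack([x,y,z],1)
def cor(Rd,pos=None):
    o=telemetry.get_obs(); Rm=R.from_rotvec(o["tcp_rot"]).as_matrix()
    print("t",round(o["clock"],2),"pos",o["eef_pos"].round(4),"F",o["wrist_force"].round(1),"w",round(o["width"],4))
    print("turn",R.from_matrix(Rd@Rm.T).as_rotvec().round(4), "shift", None if pos is None else (np.array(pos)-o["eef_pos"]).round(4))
E
python3 -c "
from h import *
cor(Rdes(-.06))"
```

```text
t 4.75 pos [ 0.5793 -0.2441  0.0691] F [ 0.7  0.3 -0.8] w 0.0462
turn [ 0.0067  0.0167 -0.0085] shift None
```

arm_command --pt "0 0 0 0 0 0.01 0.3" --pt "0.007 0.016 -0.008 0 0 0.004 0.3" --pt "0 0 0 -0.001 -0.012 0 0.3" --pt "0 0 0 0 -0.008 0 0.3" --pt "0 0 0 0 0 0 0.3" --force 15

```text
clock: 5.25
eef_pos: [0.5784, -0.266, 0.0849]
tcp_rot: [2.285, 2.155, 0.001]
wrist_force: [-0.2, -0.1, -1.6]
width: 0.0464
```

```bash
python3 - <<'E'
from h import *
cor(Rdes(-.06))
for n in("side","scene"):
    p=eyes.get_image(n); P=pts(p)[0]; cv2.imwrite(f"pics/{n}2.png",p["img"])
    q=P[(abs(P[:,0]-.575)<.05)&(abs(P[:,1]+.255)<.05)&(P[:,2]>.108)&(P[:,2]<.14)]; print(rect(q),np.median(q[:,2]),len(q))
cor(Rdes(-.06))
E
```

```text
t 5.25 pos [ 0.5784 -0.266   0.0849] F [-0.2 -0.1 -1.6] w 0.0464
turn [ 0.0004  0.0012 -0.0013] shift None
(array([ 574.7, -270.9]), array([66.6, 41.2]), 11.7) 0.1243902358598985 428
(array([ 572. , -269.6]), array([42.7, 27.6]), 49.3) 0.12433306626185975 64
t 5.35 pos [ 0.578  -0.2649  0.0846] F [-0.8  0.4 -1.9] w 0.0463
turn [-0.0006  0.0003 -0.0013] shift None
```

arm_command --pt "0 0 0 -0.004 -0.002 0 0.3" --pt "0 0 0 0 0 -0.007 0.3" --pt "0 0 0 0 0 -0.005 0.3" --pt "0 0 0 0 0 0 0.3" --force 15

```text
clock: 5.75
eef_pos: [0.5725, -0.2662, 0.071]
tcp_rot: [-2.284, -2.154, -0.001]
wrist_force: [-0.2, 0.3, -1.3]
width: 0.046
```

```bash
python3 - <<'E'
from h import *
cor(Rdes(-.06))
p=eyes.get_image("wrist"); cv2.imwrite("pics/w2.png",p["img"])
p=eyes.get_image("side"); cv2.imwrite("pics/s3.png",cv2.resize(p["img"][220:400,290:490],None,fx=3,fy=3))
cor(Rdes(-.06))
E
```

```text
t 5.75 pos [ 0.5725 -0.2662  0.071 ] F [-0.2  0.3 -1.3] w 0.046
turn [-0.0017 -0.0011 -0.0014] shift None
t 5.85 pos [ 0.5729 -0.2664  0.0715] F [ 0.4 -0.2 -0.1] w 0.0465
turn [-0.0013 -0.0005 -0.0015] shift None
```

View pics/s3.png

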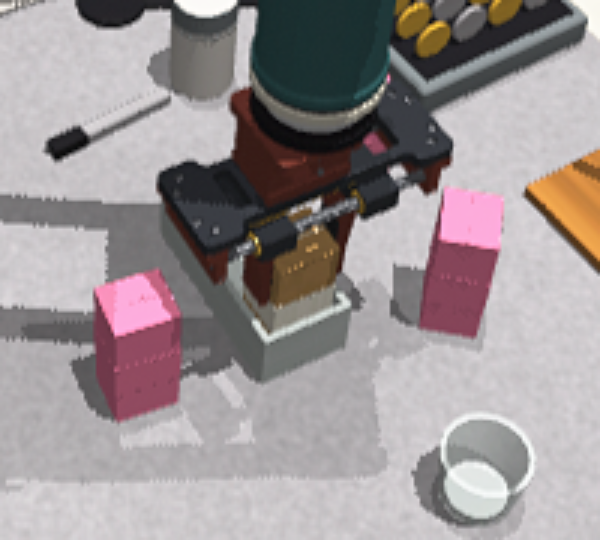

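View pics/w2.png

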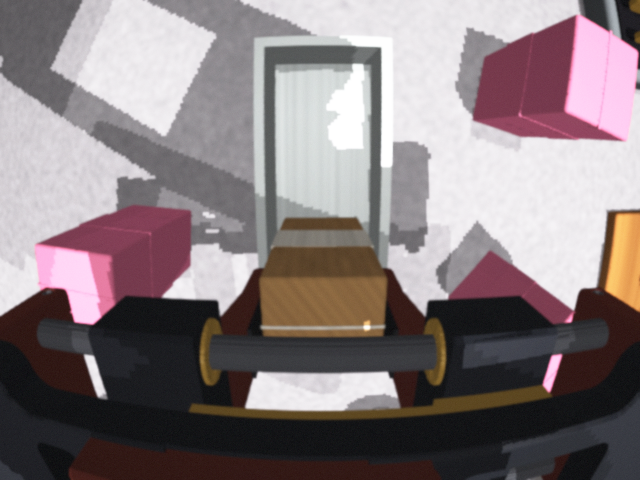

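arm_command --pt "0 0 0 0 -0.0015 -0.0015 0.3" --pt "0 0 0 0 0 -0.002 0.3" --pt "0 0 0 0 0 -0.001 0.3" --force 15

```text
clock: 6.15
eef_pos: [0.5724, -0.2678, 0.0686]
tcp_rot: [-2.283, -2.155, 0.001]
wrist_force: [-2.6, 1.5, 10.2]
width: 0.0458
```

arm_command --pt "0 0 0 0 0 0.0005 0.75" --pt "0 0 0 0 0 0 0.8" --pt "0 0 0 0 0 0 0.8" --pt "0 0 0 0 0 0.02 0.8" --pt "0 0 0 0 0 0.05 0.8" --pt "0 0 0 0 0 0.05 1" --pt "0 0 0 0 0 0.03 1" --force 15

```text
clock: 6.85
eef_pos: [0.5689, -0.2657, 0.218]
tcp_rot: [-2.276, -2.148, 0.005]
wrist_force: [1.4, -0.5, 0.6]
width: 0.0831
```

```bash
python3 - <<'E'
from h import *
cor(Rdes(-.06))
p=eyes.get_image("wrist"); P=wpts(p); cv2.imwrite("pics/w3.png",p["img"])
q=P[(abs(P[:,0]-.575)<.042)&(abs(P[:,1]+.22)<.085)&(P[:,2]>.046)&(P[:,2]<.053)]; print("rim",rect(q),len(q))
q=P[(abs(P[:,0]-.575)<.042)&(abs(P[:,1]+.265)<.045)&(P[:,2]>.1)&(P[:,2]<.115)]; print("carton",rect(q),np.median(q[:,2]),len(q))
p=eyes.get_image("side"); P=pts(p)[0]
q=P[(abs(P[:,0]-.575)<.042)&(abs(P[:,1]+.22)<.085)&(P[:,2]>.046)&(P[:,2]<.053)]; print("rim",rect(q),len(q))
q=P[(abs(P[:,0]-.575)<.042)&(abs(P[:,1]+.265)<.045)&(P[:,2]>.1)&(P[:,2]<.115)]; print("carton",rect(q),np.median(q[:,2]),len(q))
E
```

```text
t 6.85 pos [ 0.5689 -0.2657  0.218 ] F [ 1.4 -0.5  0.6] w 0.0831
turn [-0.0069 -0.0108 -0.0022] shift None
rim (array([ 574.7, -217.8]), array([148. ,  68.9]), 86.5) 2363
carton (array([ 571.7, -265. ]), array([39.5, 47.4]), 86.8) 0.10860765693943308 3137
rim (array([ 574.6, -219.8]), array([150.6,  70.6]), 86.4) 467
carton (array([ 571.4, -267.7]), array([41.7, 46.7]), 86.8) 0.10899023445414152 458
```

View pics/w3.png

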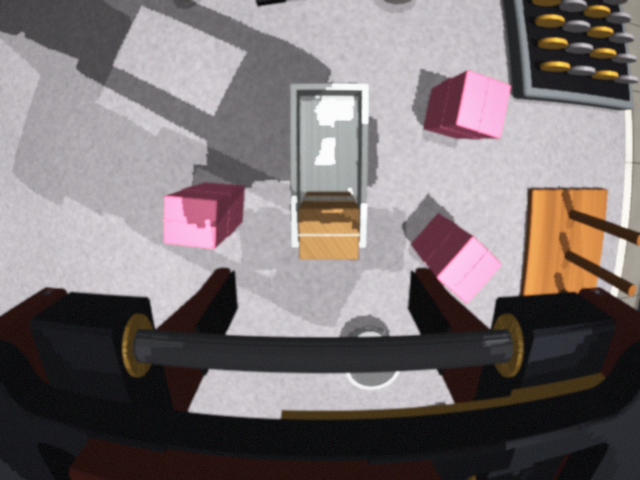

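arm_command --pt "-0.007 -0.011 0 0.0145 0.04 0 1" --pt "0 0 0 0.0145 0.04 0 1" --pt "0 0 0 0.0145 0.04 0 1" --pt "0 0 0 0.0145 0.04 0 1" --pt "0 0 0 0.0145 0.04 0 1" --pt "0 0 0 0.0145 0.036 0 1" --pt "0 0 0 0 0 0 1" --pt "0 0 0 0 0 0 1" --force 20

```text
clock: 7.75
eef_pos: [0.6569, -0.023, 0.2114]
tcp_rot: [2.287, 2.151, -0.005]
wrist_force: [-0.4, -0.4, -0.4]
width: 0.0879
```

```bash
python3 - <<'E'
from h import *
p=eyes.get_image("wrist"); P=wpts(p); cv2.imwrite("pics/w4.png",p["img"])
q=P[(abs(P[:,0]-.656)<.045)&(abs(P[:,1]+.027)<.05)&(P[:,2]>.09)&(P[:,2]<.105)]; print("jar",rect(q),cv2.minEnclosingCircle((q[:,:2]*1000).astype(np.float32)),len(q),np.median(q[:,2]))
c=rect(q)[0]/1000
cor(Rdes(-.06),[c[0],c[1]-.0005,.055])
E
```

```text
jar (array([655.8, -23.8]), array([51.6, 51.9]), 55.5) ((655.75439453125, -23.906869888305664), 26.331762313842773) 3467 0.09552516264275407
t 7.8 pos [ 0.6567 -0.0231  0.2113] F [-0.6 -0.   0.7] w 0.0877
turn [ 0.0028 -0.0014  0.002 ] shift [-0.0009 -0.0012 -0.1563]
```

View pics/w4.png

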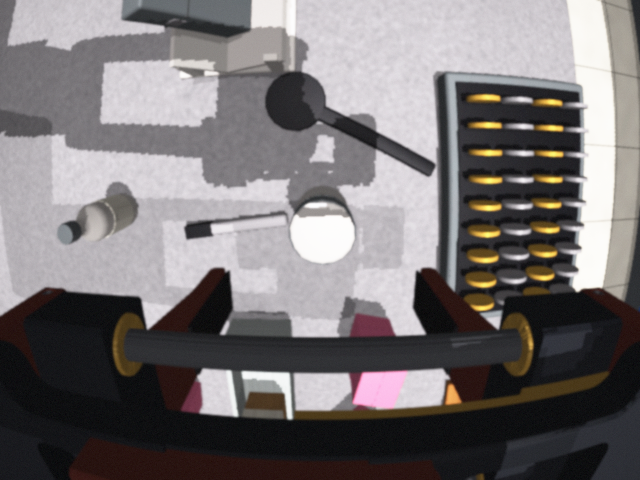

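arm_command --pt "0.003 -0.001 0 -0.001 -0.003 -0.04 1" --pt "0 0 0 0 0 -0.045 1" --pt "0 0 0 0 0 -0.045 1" --pt "0 0 0 0 0 -0.015 1" --pt "0 0 0 0 0 0 1" --force 20

```text
clock: 8.3
eef_pos: [0.6541, -0.0339, 0.0622]
tcp_rot: [2.294, 2.141, 0.001]
wrist_force: [-0.1, 0.4, -0.1]
width: 0.0877
```

```bash
python3 - <<'E'
from h import *
cor(Rdes(-.06),[.656,-.026,.054])
E
```

```text
t 8.3 pos [ 0.6541 -0.0339  0.0622] F [-0.1  0.4 -0.1] w 0.0877
turn [0.0021 0.0027 0.009 ] shift [ 0.0019  0.0079 -0.0082]
```

arm_command --pt "0.002 0.003 0.009 0.002 0.008 -0.008 1" --pt "0 0 0 0 0 0 1" --force 20

```text
clock: 8.5
eef_pos: [0.6559, -0.0276, 0.0542]
tcp_rot: [-2.289, -2.151, 0.001]
wrist_force: [-0.1, -0.6, -0.1]
width: 0.088
```

```bash
python3 - <<'E'
from h import *
cor(Rdes(-.06),[.656,-.026,.054])
E
```

```text
t 8.5 pos [ 0.6559 -0.0276  0.0542] F [-0.1 -0.6 -0.1] w 0.088
turn [ 0.     -0.0007  0.0022] shift [ 0.0001  0.0016 -0.0002]
```

Good; close on the jar.

arm_command --pt "0 0 0 0 0.001 0 0.4" --pt "0 0 0 0 0 0 0.4" --pt "0 0 0 0 0 0 0.4" --pt "0 0 0 0 0 0 0.4" --pt "0 0 0 0 0 0 0.4" --pt "0 0 0 0 0 0 0.4" --pt "0 0 0 0 0 0 0.4" --force 20

```text
clock: 9.2
eef_pos: [0.6586, -0.0268, 0.0586]
tcp_rot: [2.285, 2.149, 0.005]
wrist_force: [1.6, -0.5, -1.5]
width: 0.0521
```

```bash
python3 - <<'E'
from h import *
cor(Rdes(-.06))
p=eyes.get_image("wrist"); cv2.imwrite("pics/w5.png",p["img"])
E
```

```text
t 9.2 pos [ 0.6586 -0.0268  0.0586] F [ 1.6 -0.5 -1.5] w 0.0521
turn [0.0013 0.006  0.0015] shift None
```

View pics/w5.png

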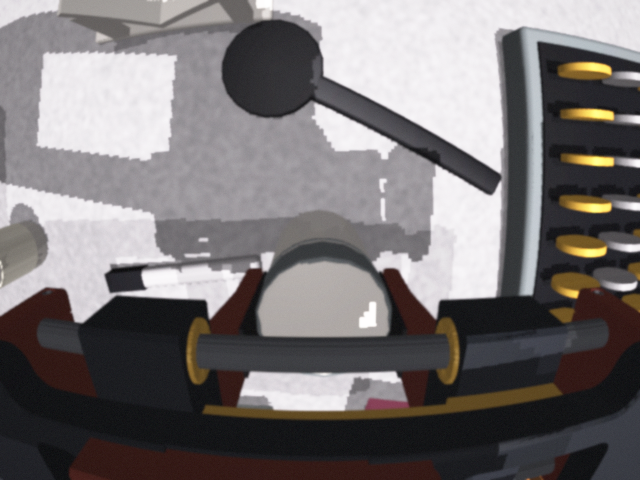

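arm_command --pt "0 0.005 0 0 0 0.03 0.4" --pt "0 0 0 0 0 0.045 0.4" --pt "0 0 0 0 0 0.03 0.4" --pt "0 0 0 -0.0166 -0.035 0 0.4" --pt "0 0 0 -0.0166 -0.038 0 0.4" --pt "0 0 0 -0.0166 -0.038 0 0.4" --pt "0 0 0 -0.0166 -0.038 0 0.4" --pt "0 0 0 -0.0166 -0.033 0 0.4" --force 20

```text
clock: 10.05
eef_pos: [0.5734, -0.209, 0.1656]
tcp_rot: [2.279, 2.162, -0.0]
wrist_force: [0.6, 0.2, -2.6]
width: 0.0517
```

arm_command --pt "0 0 0 0 0 0 0.4" --pt "0 0 0 0 0 0 0.4"

```text
clock: 10.25
eef_pos: [0.5707, -0.2135, 0.1651]
tcp_rot: [-2.286, -2.155, 0.003]
wrist_force: [0.4, 0.9, -2.8]
width: 0.0515
```

```bash
python3 - <<'E'
from h import *
cor(Rdes(-.06),[.5755,-.218,.064])
for n in ("side","scene"):
    p=eyes.get_image(n);P=pts(p)[0]; cv2.imwrite(f"pics/{n}6.png",p["img"])
E
```

```text
t 10.25 pos [ 0.5707 -0.2135  0.1651] F [ 0.4  0.9 -2.8] w 0.0515
turn [ 0.0013 -0.0016 -0.0014] shift [ 0.0048 -0.0045 -0.1011]
```

View pics/side6.png

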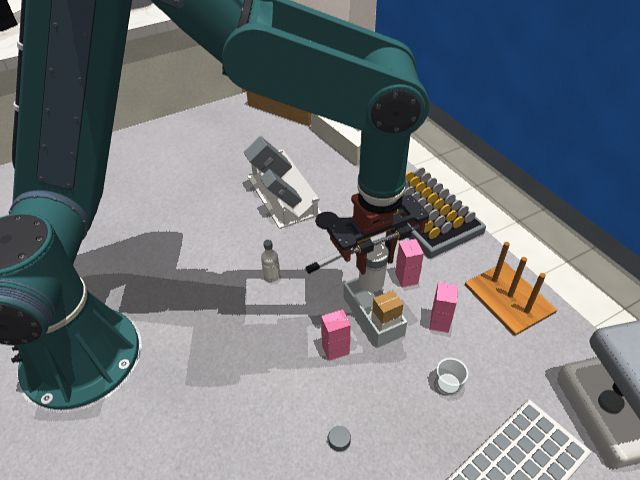

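arm_command --pt "0 0 0 0.005 -0.003 0 0.4" --pt "0 0 0 0 0 -0.03 0.4" --pt "0 0 0 0 0 -0.015 0.4" --pt "0 0 0 0 0 0 0.4"

```text
clock: 10.75
eef_pos: [0.5808, -0.2125, 0.1198]
tcp_rot: [2.275, 2.162, 0.0]
wrist_force: [-0.4, 0.3, -3.0]
width: 0.0512
```

```bash
python3 - <<'E'
from h import *
cor(Rdes(-.06),[.5755,-.218,.064])
p=eyes.get_image("wrist"); cv2.imwrite("pics/w7.png",p["img"])
for n in ("side","scene"):
    p=eyes.get_image(n);P=pts(p)[0]; s=(slice(220,400),slice(290,490)) if n=="side" else (slice(230,380),slice(220,370)); cv2.imwrite(f"pics/{n}7.png",cv2.resize(p["img"][s],None,fx=3,fy=3))
    q=P[(abs(P[:,0]-.575)<.05)&(abs(P[:,1]+.218)<.04)&(P[:,2]>.145)&(P[:,2]<.175)]
    h=np.histogram(q[:,2],bins=15,range=(.145,.175))[0]; print(n,h)
    t=q[(q[:,2]>.15)&(q[:,2]<.158)]; print(rect(t),len(t))
    for l in ("jar_mid","box","carton_mid"): print(l,[(np.round(r["at"],4).tolist(),round(r["conf"],2)) for r in landmark_of(l,p)[:3]])
E
```

```text
t 10.75 pos [ 0.5808 -0.2125  0.1198] F [-0.4  0.3 -3. ] w 0.0512
turn [ 0.0024  0.0024 -0.0088] shift [-0.0053 -0.0055 -0.0558]
side [ 19  16  34  13  31  71 143  85  17  14  11  14  11  11  13]
(array([ 576.5, -216.4]), array([66.3, 47.7]), 21.0) 210
jar_mid [([0.5837, -0.2101, 0.1048], 0.69), ([0.5669, -0.0335, 0.0013], 0.28)]
box [([0.5793, -0.2154, 0.0015], 0.73)]
carton_mid [([0.5745, -0.2622, 0.0627], 0.9), ([0.6964, -0.1699, 0.0492], 0.81), ([0.4622, -0.2508, 0.0513], 0.73)]
scene [ 5  8  8  9  3  8 46 57 21  5  1  1  0  1  1]
(array([ 585.2, -224.4]), array([44.3, 59.6]), 54.4) 43
jar_mid [([0.5822, -0.2059, 0.11], 0.88), ([0.5758, 0.2957, 0.0879], 0.38)]
box [([0.5733, -0.2201, 0.0031], 0.72)]
carton_mid [([0.4601, -0.2503, 0.0545], 0.97), ([0.5774, -0.2611, 0.0548], 0.9), ([0.7002, -0.1694, 0.0542], 0.67)]
```

View pics/w7.png

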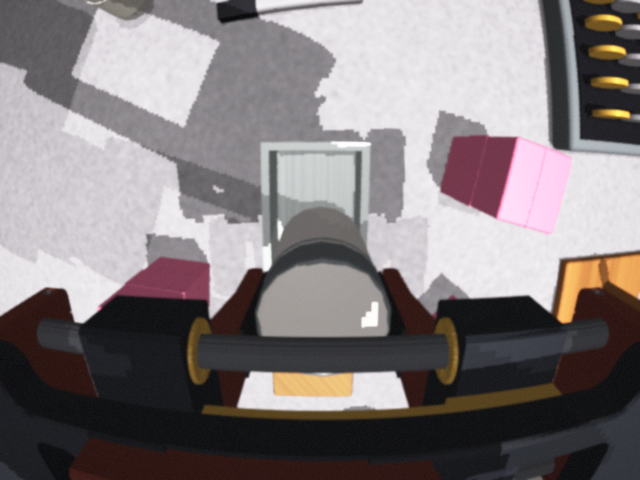

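View pics/side7.png

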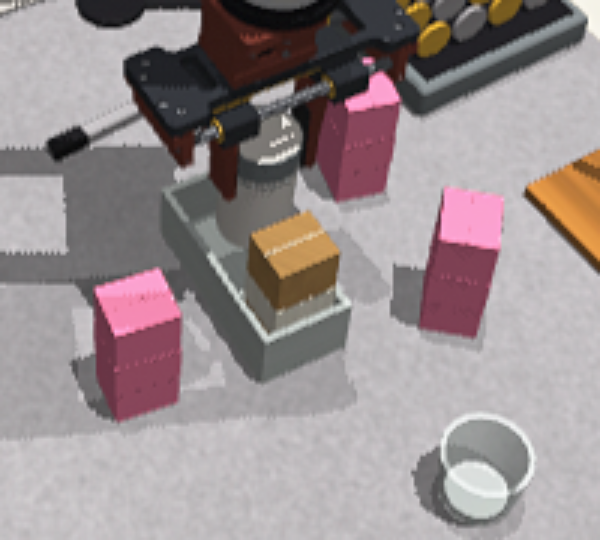

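View pics/scene7.png

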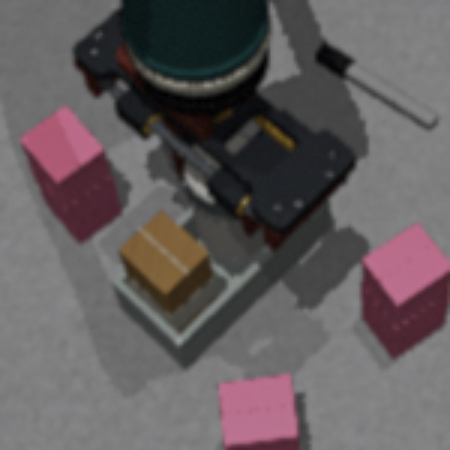

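arm_command --pt "0.002 0.002 -0.009 -0.005 -0.0045 0 0.4" --pt "0 0 0 0 0 -0.005 0.4" --pt "0 0 0 0 0 0 0.4"

```text
clock: 11.5
eef_pos: [0.5758, -0.2194, 0.1177]
tcp_rot: [2.287, 2.147, 0.002]
wrist_force: [-1.2, 0.6, -1.9]
width: 0.0518
```

```bash
python3 - <<'E'
from h import *
cor(Rdes(-.06),[.5755,-.218,.064])
p=eyes.get_image("side"); cv2.imwrite("pics/side8.png",cv2.resize(p["img"][250:360,330:430],None,fx=5,fy=5))
P=pts(p)[0]
t=P[(abs(P[:,0]-.575)<.024)&(abs(P[:,1]+.218)<.035)&(P[:,2]>.112)&(P[:,2]<.135)]
# circle fit on jar side
A=np.c_[2*t[:,:2],np.ones(len(t))]; s=np.linalg.lstsq(A,(t[:,:2]**2).sum(1),rcond=None)[0]; print("circ",s[:2],np.sqrt(s[2]+s[0]**2+s[1]**2),len(t), t.min(0),t.max(0))
c=P[(abs(P[:,0]-.575)<.042)&(abs(P[:,1]+.265)<.03)&(P[:,2]>.1)&(P[:,2]<.115)]; print("carton",rect(c))
cor(Rdes(-.06),[.5755,-.218,.064])
E
```

```text
t 11.5 pos [ 0.5758 -0.2194  0.1177] F [-1.2  0.6 -1.9] w 0.0518
turn [0.0027 0.0043 0.003 ] shift [-0.0003  0.0014 -0.0537]
circ [ 0.57351052 -0.22411969] 0.020413192881351655 144 [ 0.55125698 -0.25249612  0.11203077] [ 0.59124829 -0.22584418  0.13487698]
carton (array([ 571.5, -262.6]), array([53.1, 46.9]), 86.5)
t 11.55 pos [ 0.576  -0.2196  0.118 ] F [ 0.2 -0.  -2.2] w 0.0514
turn [0.0031 0.0048 0.0029] shift [-0.0005  0.0016 -0.054 ]
```

View pics/side8.png

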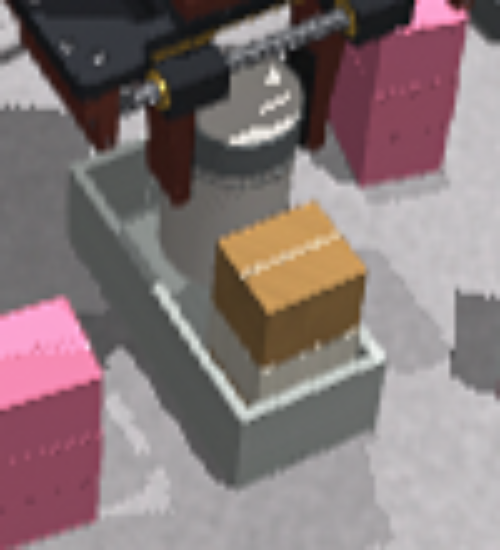

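arm_command --pt "0.002 0.004 0 0 0.0015 -0.008 0.4" --pt "0 0 0 0 0 -0.012 0.4" --pt "0 0 0 0 0 -0.008 0.4" --pt "0 0 0 0 0 0 0.4"

```text
clock: 11.95
eef_pos: [0.5758, -0.2178, 0.0871]
tcp_rot: [2.29, 2.15, -0.001]
wrist_force: [-0.2, 0.4, -2.2]
width: 0.0519
```

```bash
python3 - <<'E'
from h import *
cor(Rdes(-.06),[.5755,-.218,.064])
E
```

```text
t 11.95 pos [ 0.5758 -0.2178  0.0871] F [-0.2  0.4 -2.2] w 0.0519
turn [ 0.0005 -0.0001  0.0031] shift [-0.0003 -0.0002 -0.0231]
```

arm_command --pt "0 0 0 0 0 -0.008 0.4" --pt "0 0 0 0 0 -0.008 0.4" --pt "0 0 0 0 0 -0.004 0.4" --pt "0 0 0 0 0 0 0.4"

```text
clock: 12.35
eef_pos: [0.5755, -0.2175, 0.0644]
tcp_rot: [-2.289, -2.15, 0.001]
wrist_force: [-0.5, 0.4, -2.1]
width: 0.0518
```

```bash
python3 - <<'E'
from h import *
cor(Rdes(-.06),[.5755,-.218,.064])
p=eyes.get_image("side"); cv2.imwrite("pics/side9.png",cv2.resize(p["img"][250:360,330:430],None,fx=5,fy=5))
p=eyes.get_image("scene"); cv2.imwrite("pics/scene9.png",cv2.resize(p["img"][260:360,240:350],None,fx=5,fy=5))
E
```

```text
t 12.35 pos [ 0.5755 -0.2175  0.0644] F [-0.5  0.4 -2.1] w 0.0518
turn [-0.0001 -0.0012  0.0028] shift [-0.     -0.0005 -0.0004]
```

View pics/side9.png

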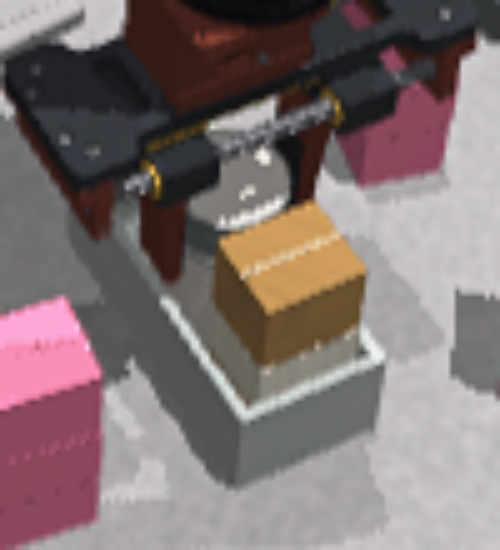

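Nearly on the floor. Seat until contact.

arm_command --pt "0 0 0 0 0 -0.0015 0.4" --pt "0 0 0 0 0 -0.001 0.4"

```text
clock: 12.65
eef_pos: [0.5764, -0.2178, 0.0637]
tcp_rot: [2.289, 2.15, 0.0]
wrist_force: [-2.7, 2.5, 6.2]
width: 0.0516
```

arm_command --pt "0 0 0 0 0 0 0.8" --pt "0 0 0 0 0 0 0.8" --pt "0 0 0 0 0 0 0.8" --pt "0 0 0 0 0 0.02 0.8" --pt "0 0 0 0 0 0.045 0.8" --pt "0 0 0 0 0 0.045 0.8" --pt "0 0 0 0 0 0.04 0.8" --pt "0 0 0 0 0 0 0.8"

```text
clock: 13.45
eef_pos: [0.5764, -0.2182, 0.2193]
tcp_rot: [2.288, 2.149, 0.0]
wrist_force: [0.8, -0.6, -0.2]
width: 0.0703
```

```bash
python3 - <<'E'
from h import *
cor(Rdes(-.06))
for n in("wrist","side"):
    p=eyes.get_image(n); P=wpts(p) if n=="wrist" else pts(p)[0]; cv2.imwrite(f"pics/{n}10.png",p["img"])
    q=P[(abs(P[:,0]-.575)<.042)&(abs(P[:,1]+.22)<.085)&(P[:,2]>.046)&(P[:,2]<.053)]; print("rim",rect(q),len(q))
    q=P[(abs(P[:,0]-.575)<.042)&(P[:,1]<-.247)&(abs(P[:,1]+.265)<.045)&(P[:,2]>.105)&(P[:,2]<.115)]; print("carton",rect(q),np.median(q[:,2]),len(q))
    q=P[(abs(P[:,0]-.575)<.042)&(abs(P[:,1]+.215)<.03)&(P[:,2]>.098)&(P[:,2]<.1045)]; print("jar",rect(q),np.median(q[:,2]),len(q))
E
```

```text
t 13.45 pos [ 0.5764 -0.2182  0.2193] F [ 0.8 -0.6 -0.2] w 0.0703
turn [0.0017 0.0019 0.003 ] shift None
rim (array([ 574.4, -217.6]), array([148.3,  68.6]), 86.5) 2158
carton (array([ 571.7, -266.1]), array([39.8, 46.6]), 87.9) 0.10857346163695536 2551
jar (array([ 574.6, -215.7]), array([52.4, 56.5]), 4.6) 0.10053787871877104 3424
rim (array([ 574.1, -219.4]), array([152.2,  69.4]), 86.8) 428
carton (array([ 571.2, -268.3]), array([42.1, 46.6]), 88.8) 0.10904959035419903 409
jar (array([ 575.1, -215.8]), array([51.4, 50.7]), 57.2) 0.10120169489975117 393
```

View pics/wrist10.png

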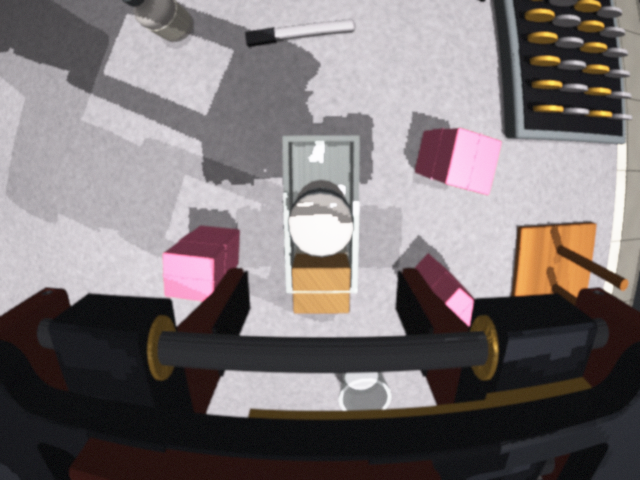

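```bash
cat >> h.py <<'E'
def Rcase(yaw=-.062,t=.61):
    xr=np.array([np.cos(yaw),np.sin(yaw),0]); yr=np.array([-np.sin(yaw),np.cos(yaw),0]); Z=np.array([0,0,1.])
    z=np.sin(t)*xr-np.cos(t)*Z; y=-yr; return np.stack([np.cross(y,z),y,z],1)
E
python3 - <<'E'
from h import *
D=Rcase(); zc=-D[:,2]; tgt=np.array([.559,.179,.0755])+.003*zc; print(tgt)
cor(D,tgt+.09*zc+np.array([0,0,.07])); 
o=telemetry.get_obs(); print(o["joints"].round(2))
E
```

```text
[0.5572847  0.17910649 0.07795894]
t 13.55 pos [ 0.5736 -0.2168  0.2143] F [-0.7 -0.1  0. ] w 0.0703
turn [ 0.4416 -0.5091 -1.5184] shift [-0.0678  0.3991  0.0074]
[-0.47  0.39  1.49 -0.    1.27 -0.41]
```

arm_command --pt "0.037 -0.042 -0.126 -0.0056 0.033 0.002 0.9" --pt "0.037 -0.042 -0.126 -0.0056 0.033 0.002 0.9" --pt "0.037 -0.042 -0.126 -0.0056 0.033 0.002 0.9" --pt "0.037 -0.042 -0.126 -0.0056 0.033 0.002 0.9" --pt "0.037 -0.042 -0.126 -0.0056 0.033 0.002 0.9" --pt "0.037 -0.042 -0.126 -0.0056 0.033 0.002 0.9" --pt "0.037 -0.042 -0.126 -0.0056 0.033 0.002 0.9" --pt "0.037 -0.042 -0.126 -0.0056 0.033 0.002 0.9"

```text
clock: 14.35
eef_pos: [0.5205, 0.0522, 0.2151]
tcp_rot: [-2.986, -0.663, -0.665]
wrist_force: [0.2, -0.1, -0.2]
width: 0.0788
```

```bash
python3 - <<'E'
from h import *
D=Rcase(); zc=-D[:,2]; tgt=np.array([.559,.179,.0755])+.003*zc
cor(D,tgt+.09*zc+np.array([0,0,.05])); 
o=telemetry.get_obs(); print(o["joints"].round(2),o["joint_vel"].round(2))
E
```

```text
t 14.35 pos [0.5205 0.0522 0.2151] F [ 0.2 -0.1 -0.2] w 0.0788
turn [ 0.1127 -0.1728 -0.4727] shift [-0.0147  0.1301 -0.0134]
[-0.15  0.07  2.03  0.26  0.66  0.81] [ 0.88 -0.3   0.57 -0.22 -1.02  2.21]
```

arm_command --pt "0.028 -0.043 -0.118 -0.0036 0.033 0 0.9" --pt "0.028 -0.043 -0.118 -0.0036 0.033 0 0.9" --pt "0.028 -0.043 -0.118 -0.0036 0.033 0 0.9" --pt "0.028 -0.04 -0.1 -0.0036 0.03 0 0.9" --pt "0 0 0 0 0 0 0.9"

```text
clock: 14.85
eef_pos: [0.5025, 0.1279, 0.2045]
tcp_rot: [3.015, 0.218, 0.788]
wrist_force: [-0.5, 0.6, -0.1]
width: 0.0788
```

```bash
python3 - <<'E'
from h import *
D=Rcase(); zc=-D[:,2]; tgt=np.array([.559,.179,.0755])+.003*zc
cor(D,tgt+.09*zc)
o=telemetry.get_obs(); print(o["joints"].round(2),o["joint_vel"].round(2))
p=eyes.get_image("wrist"); P=wpts(p); cv2.imwrite("pics/w11.png",p["img"]); np.save("w11.npy",P)
q=P[(abs(P[:,0]-.55)<.08)&(abs(P[:,1]-.18)<.04)&(P[:,2]>.06)]
x=D[:,0]; y=-D[:,1]; 
L=(q-np.array([.559,.179,.0755]))@np.stack([x,y,zc],1)
f=L[(abs(L[:,0]-.017)<.006)&(L[:,2]>0)&(L[:,2]<.055)]; print("front x",np.median(f[:,0]),"y",f[:,1].min(),f[:,1].max(),np.percentile(f[:,1],[1,99]),len(f))
e=L[(abs(L[:,2]-.058)<.006)&(abs(L[:,0])<.016)]; print("end z",np.median(e[:,2]),"y",np.percentile(e[:,1],[1,99]),"x",len(e))
E
```

```text
t 14.85 pos [0.5025 0.1279 0.2045] F [-0.5  0.6 -0.1] w 0.0788
turn [ 0.0554 -0.1001 -0.1899] shift [ 0.0034  0.0544 -0.0528]
[ 0.16  0.06  2.11 -0.13  0.46  1.69] [-0.02  0.01  0.01  0.05  0.   -0.17]
front x 0.015141341511548254 y -0.023090451586059785 0.02336612182757702 [-0.02227459  0.02228983] 1492
end z 0.05848180969445284 y [-0.02230081  0.02259054] x 2586
```

View pics/w11.png

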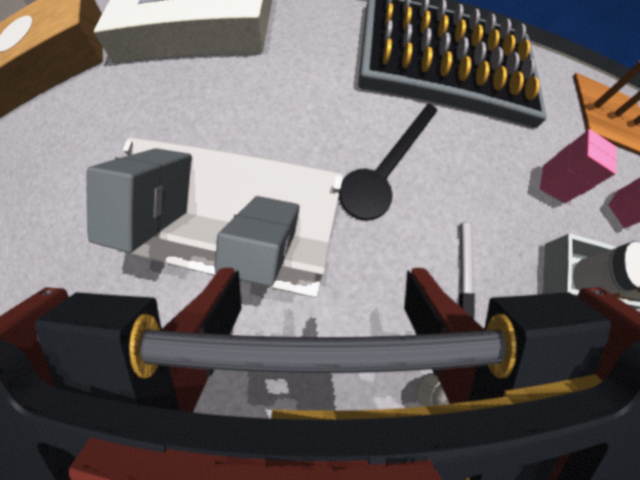

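arm_command --pt "0.02 -0.035 -0.07 0.001 0.02 -0.015 0.9" --pt "0.02 -0.035 -0.07 0.001 0.02 -0.015 0.9" --pt "0.01 -0.02 -0.045 0.001 0.012 -0.01 0.9" --pt "0 0 0 0 0 0 0.9"

```text
clock: 15.3
eef_pos: [0.5047, 0.1547, 0.1745]
tcp_rot: [2.984, 0.019, 0.859]
wrist_force: [-1.0, 0.1, -0.0]
width: 0.0788
```

```bash
python3 - <<'E'
from h import *
D=Rcase(); zc=-D[:,2]; tgt=np.array([.5585,.179,.0755])+.003*zc
cor(D,tgt+.08*zc)
o=telemetry.get_obs(); print(o["joints"].round(2),o["joint_vel"].round(2))
E
```

```text
t 15.3 pos [0.5047 0.1547 0.1745] F [-1.   0.1 -0. ] w 0.0788
turn [ 0.0367 -0.0508 -0.0631] shift [ 0.0063  0.0273 -0.0309]
[ 0.3   0.15  2.15 -0.57  0.36  2.35] [-0.04 -0.01 -0.01  0.1   0.01 -0.23]
```

arm_command --pt "0.018 -0.025 -0.03 0.003 0.014 -0.012 0.9" --pt "0.018 -0.025 -0.03 0.003 0.014 -0.012 0.9" --pt "0 0 0 0 0 0 0.9"

```text
clock: 15.6
eef_pos: [0.5105, 0.173, 0.1544]
tcp_rot: [2.973, -0.057, 0.914]
wrist_force: [-0.1, 0.6, 0.1]
width: 0.079
```

```bash
python3 - <<'E'
from h import *
D=Rcase(); zc=-D[:,2]; tgt=np.array([.5585,.179,.0755])+.003*zc
cor(D,tgt+.08*zc)
o=telemetry.get_obs(); print(o["joints"].round(2),o["joint_vel"].round(2))
E
```

```text
t 15.6 pos [0.5105 0.173  0.1544] F [-0.1  0.6  0.1] w 0.079
turn [ 0.018  -0.0142 -0.018 ] shift [ 0.0005  0.009  -0.0109]
[ 0.37  0.22  2.18 -0.89  0.31  2.78] [-0.04 -0.02 -0.01  0.15  0.03 -0.29]
```

```bash
cat > tg.py <<'E'
from h import *
C=Rcase(); xc=C[:,0]; zc=-C[:,2]; c=np.array([.558,.179,.0755])
D=Rcase(t=.35); pinch=c+.002*xc+.028*zc; tcp=pinch+.019*D[:,2]
def go(b): 
    cor(D,tcp-b*D[:,2]); o=telemetry.get_obs(); print(o["joints"].round(2),o["joint_vel"].round(2)); print("rack frame shift", (Rcase()[:,[0,1]]*0+0)[0,0])
E
python3 - <<'E'
from tg import *
print(tcp); go(.06)
E
```

```text
[0.55012922 0.17948861 0.0817478 ]
t 15.6 pos [0.5105 0.173  0.1544] F [-0.1  0.6  0.1] w 0.079
turn [ 0.0316  0.2455 -0.0203] shift [ 0.0191  0.0078 -0.0163]
[ 0.37  0.22  2.18 -0.89  0.31  2.78] [-0.04 -0.02 -0.01  0.15  0.03 -0.29]
rack frame shift 0.0
```

arm_command --pt "0.015 0.12 -0.01 0.006 0.003 0.005 0.9" --pt "0.015 0.12 -0.01 0.01 0.004 -0.01 0.9" --pt "0 0 0 0.003 0.001 -0.01 0.9" --pt "0 0 0 0 0 0 0.9"

```text
clock: 16.0
eef_pos: [0.5265, 0.1652, 0.141]
tcp_rot: [3.008, -0.08, 0.718]
wrist_force: [-0.7, -0.7, -0.6]
width: 0.0787
```

```bash
python3 - <<'E'
from tg import *
go(.06)
E
```

```text
t 16.0 pos [0.5265 0.1652 0.141 ] F [-0.7 -0.7 -0.6] w 0.0787
turn [ 0.0416  0.1175 -0.0029] shift [ 0.0031  0.0155 -0.0029]
[ 0.31  0.25  2.06 -0.48  0.44  2.33] [-0.03 -0.03 -0.04  0.09  0.02 -0.14]
rack frame shift 0.0
```

arm_command --pt "0.035 0.1 0 0.002 0.013 0 0.9" --pt "0.01 0.03 0 0.001 0.005 0 0.9" --pt "0 0 0 0 0 0 0.9"

```text
clock: 16.3
eef_pos: [0.5257, 0.1783, 0.1389]
tcp_rot: [3.08, -0.083, 0.525]
wrist_force: [-0.1, -0.7, 0.6]
width: 0.0793
```

```bash
python3 - <<'E'
from tg import *
go(.06)
E
```

```text
t 16.3 pos [0.5257 0.1783 0.1389] F [-0.1 -0.7  0.6] w 0.0793
turn [ 0.0057 -0.0125 -0.0067] shift [ 0.0039  0.0024 -0.0008]
[ 0.28  0.27  1.96 -0.21  0.6   2.06] [-0.01 -0.01  0.02 -0.01 -0.02 -0.01]
rack frame shift 0.0
```

arm_command --pt "0.005 -0.012 -0.006 0.006 0.002 -0.008 0.9" --pt "0 0 0 0.007 0 -0.018 0.9" --pt "0 0 0 0.006 0 -0.016 0.9" --pt "0 0 0 0 0 0 0.9"

```text
clock: 16.7
eef_pos: [0.5415, 0.177, 0.0954]
tcp_rot: [3.075, -0.084, 0.55]
wrist_force: [-0.3, 0.0, -0.6]
width: 0.0796
```

```bash
python3 - <<'E'
from tg import *
go(.0)
E
```

```text
t 16.7 pos [0.5415 0.177  0.0954] F [-0.3  0.  -0.6] w 0.0796
turn [ 0.0076  0.0038 -0.0059] shift [ 0.0086  0.0025 -0.0136]
[ 0.27  0.36  1.99 -0.27  0.47  2.12] [ 0.   -0.03  0.02 -0.02  0.    0.01]
rack frame shift 0.0
```

arm_command --pt "0.007 0.004 -0.006 0.007 0.0025 -0.01 0.9" --pt "0 0 0 0.002 0 -0.004 0.9" --pt "0 0 0 0 0 0 0.9"

```text
clock: 17.0
eef_pos: [0.5492, 0.1789, 0.0807]
tcp_rot: [3.08, -0.093, 0.544]
wrist_force: [0.2, -0.9, -0.2]
width: 0.0792
```

```bash
python3 - <<'E'
from tg import *
go(.0)
p=eyes.get_image("wrist"); cv2.imwrite("pics/w12.png",p["img"])
E
```

```text
t 17.0 pos [0.5492 0.1789 0.0807] F [ 0.2 -0.9 -0.2] w 0.0792
turn [ 0.0021 -0.0005 -0.0014] shift [0.0009 0.0006 0.001 ]
[ 0.27  0.4   1.98 -0.27  0.44  2.12] [ 0. -0. -0. -0. -0. -0.]
rack frame shift 0.0
```

View pics/w12.png

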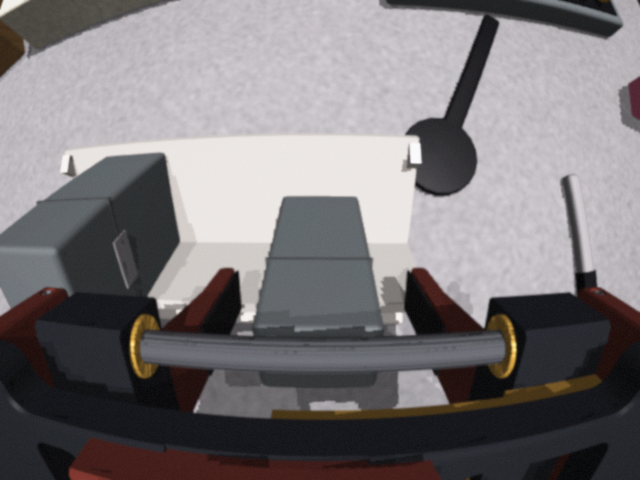

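arm_command --pt "0 0 0 0 0 0 0.3" --pt "0 0 0 0 0 0 0.3" --pt "0 0 0 0 0 0 0.3" --pt "0 0 0 0 0 0 0.3" --pt "0 0 0 0 0 0 0.3" --pt "0 0 0 0 0 0 0.3" --pt "0 0 0 0 0 0 0.3" --force 25

```text
clock: 17.75
eef_pos: [0.5499, 0.1793, 0.0827]
tcp_rot: [3.08, -0.092, 0.549]
wrist_force: [0.4, 0.1, -0.6]
width: 0.046
```

```bash
python3 - <<'E'
from tg import *
go(.0)
E
```

```text
t 17.75 pos [0.5499 0.1793 0.0827] F [ 0.4  0.1 -0.6] w 0.046
turn [ 0.0014  0.0026 -0.0019] shift [ 0.0003  0.0002 -0.0009]
[ 0.27  0.39  1.98 -0.27  0.44  2.12] [ 0. -0.  0. -0. -0.  0.]
rack frame shift 0.0
```

arm_command --pt "0 0 0 -0.003 0 0.012 0.3" --pt "0 0 0 -0.003 0 0.025 0.3" --pt "0 0 0 0 0 0.035 0.3" --pt "0 0 0 0 0 0.035 0.3" --pt "0 0 0 0 0 0.02 0.3" --pt "0 0 0 0 0 0 0.3" --force 25

```text
clock: 18.35
eef_pos: [0.5383, 0.1786, 0.2149]
tcp_rot: [3.081, -0.091, 0.537]
wrist_force: [-0.1, 0.5, -1.1]
width: 0.0457
```

```bash
python3 - <<'E'
from tg import *
# grasp record
Tg=np.eye(4); Tg[:3,:3]=R.from_rotvec([3.08,-.092,.549]).as_matrix(); Tg[:3,3]=[.5499,.1793,.0827]
Cc=np.eye(4); Cc[:3,:3]=np.stack([xc,np.cross(zc,xc),zc],1); Cc[:3,3]=c
np.save("rel.npy",np.linalg.inv(Tg)@Cc); print((np.linalg.inv(Tg)@Cc).round(3))
o=telemetry.get_obs(); print(o["eef_pos"],o["wrist_force"],o["width"],o["joints"].round(2))
p=eyes.get_image("scene"); cv2.imwrite("pics/s13.png",p["img"]); print([(r["at"],r["conf"]) for r in landmark_of("slim_case_mid",p)[:2]])
p=eyes.get_image("wrist"); cv2.imwrite("pics/w13.png",p["img"])
T=np.eye(4);T[:3,:3]=R.from_rotvec(o["tcp_rot"]).as_matrix();T[:3,3]=o["eef_pos"]
print((T@np.load("rel.npy")).round(3))
E
```

```text
[[ 0.967  0.002 -0.254  0.005]
 [ 0.002 -1.    -0.    -0.   ]
 [-0.254 -0.    -0.967  0.01 ]
 [ 0.     0.     0.     1.   ]]
[0.53825013 0.17856279 0.21491671] [-0.13307415  0.51631802 -1.07614797] 0.04573477188316811 [ 0.27  0.18  1.86 -0.16  0.79  2.  ]
[([0.5431, 0.1755, 0.2096], 0.71)]
[[ 0.823  0.061 -0.565  0.546]
 [-0.05   0.998  0.036  0.178]
 [ 0.567 -0.001  0.824  0.208]
 [ 0.     0.     0.     1.   ]]
```

View pics/s13.png

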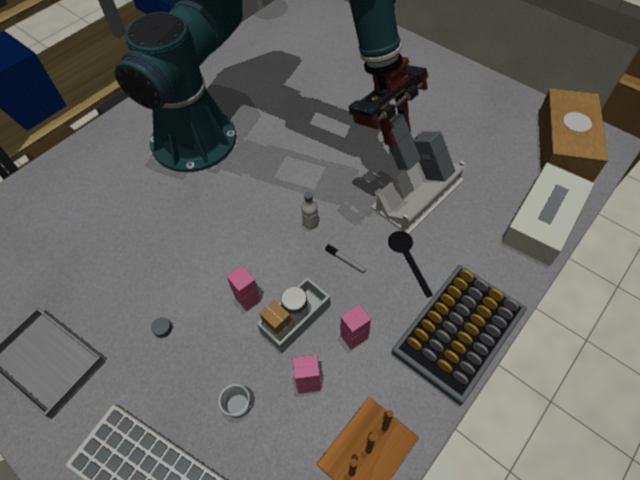

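View pics/w13.png

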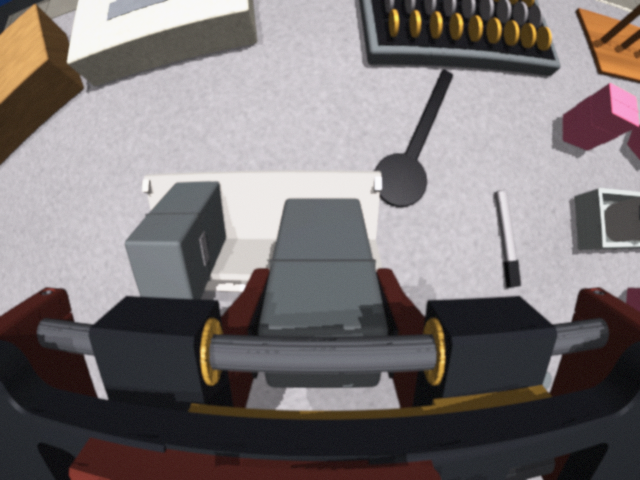

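```bash
cat > pl.py <<'E'
from h import *
rel=np.load("rel.npy")
yw=-.06
yb=np.array([-np.sin(yw),np.cos(yw),0]); Z=np.array([0,0,1.])
def plan(z,ctr=(.578,-.1697)):
    C=np.eye(4); C[:3,:3]=np.stack([yb,np.cross(Z,yb),Z],1); C[:3,3]=[*ctr,z]
    T=C@np.linalg.inv(rel); cor(T[:3,:3],T[:3,3]); o=telemetry.get_obs()
    A=np.eye(4);A[:3,:3]=R.from_rotvec(o["tcp_rot"]).as_matrix();A[:3,3]=o["eef_pos"]; print("case now",(A@rel)[:3,3].round(4),(A@rel)[:3,2].round(3),o["joints"].round(2))
E
python3 -c "
from pl import *
plan(.17)"
```

```text
t 18.5 pos [0.5358 0.1777 0.2103] F [-0.4 -0.5 -1.7] w 0.0459
turn [-0.4343  0.4966  1.5204] shift [ 0.0422 -0.3499 -0.0298]
case now [0.5438 0.1774 0.203 ] [-0.56   0.038  0.828] [ 0.27  0.18  1.86 -0.16  0.78  2.  ]
```

arm_command --pt "-0.036 0.041 0.126 0.0035 -0.029 0 0.3" --pt "-0.036 0.041 0.126 0.0035 -0.029 0 0.3" --pt "-0.036 0.041 0.126 0.0035 -0.029 0 0.3" --pt "-0.036 0.041 0.126 0.0035 -0.029 0 0.3" --pt "-0.036 0.041 0.126 0.0035 -0.029 0 0.3" --pt "-0.036 0.041 0.126 0.0035 -0.029 0 0.3" --pt "-0.036 0.041 0.126 0.0035 -0.029 0 0.3" --pt "-0.036 0.041 0.126 0.0035 -0.029 0 0.3"

```text
clock: 19.3
eef_pos: [0.5507, -0.0566, 0.193]
tcp_rot: [2.639, 1.457, -0.064]
wrist_force: [0.1, 0.5, -1.2]
width: 0.0464
```

```bash
python3 -c "
from pl import *
plan(.17)"
```

```text
t 19.3 pos [ 0.5507 -0.0566  0.193 ] F [ 0.1  0.5 -1.2] w 0.0464
turn [-0.1251  0.1352  0.4911] shift [ 0.0273 -0.1157 -0.0124]
case now [ 0.5535 -0.0534  0.183 ] [-0.159 -0.087  0.983] [-0.14  0.31  1.68 -0.14  1.12  0.48]
```

arm_command --pt "-0.031 0.034 0.122 0.007 -0.025 0 0.3" --pt "-0.031 0.034 0.122 0.007 -0.025 0 0.3" --pt "-0.031 0.034 0.122 0.007 -0.025 0 0.3" --pt "-0.031 0.034 0.122 0.007 -0.025 0 0.3" --pt "0 0 0 0 0 0 0.3"

```text
clock: 19.8
eef_pos: [0.574, -0.1627, 0.1805]
tcp_rot: [2.134, 2.056, -0.311]
wrist_force: [0.5, -0.1, -1.2]
width: 0.046
```

```bash
python3 -c "
from pl import *
plan(.17)
p=eyes.get_image('side'); cv2.imwrite('pics/s14.png',p['img'])"
```

```text
t 19.8 pos [ 0.574  -0.1627  0.1805] F [ 0.5 -0.1 -1.2] w 0.046
turn [ 0.0045 -0.0278 -0.0165] shift [ 0.004  -0.0095  0.0001]
case now [ 0.5736 -0.1602  0.1699] [0.028 0.005 1.   ] [-0.23  0.4   1.59 -0.29  1.14 -0.07]
```

View pics/s14.png

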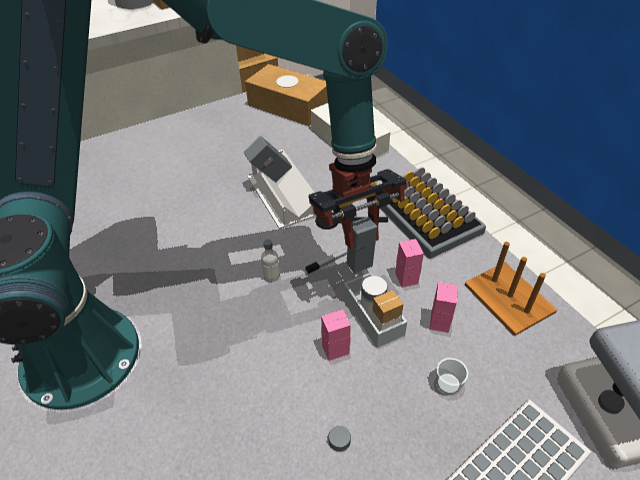

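Fine: case upright above the free end of the box. Correct and lower to just above the rim.

arm_command --pt "0.004 -0.028 -0.016 0.004 -0.0075 0 0.3" --pt "0 0 0 0 0 -0.018 0.3" --pt "0 0 0 0 0 -0.018 0.3" --pt "0 0 0 0 0 0 0.3"

```text
clock: 20.25
eef_pos: [0.5751, -0.1666, 0.1404]
tcp_rot: [2.163, 2.016, -0.27]
wrist_force: [-1.5, 0.5, -2.2]
width: 0.0463
```

```bash
python3 -c "
from pl import *
plan(.13)
for n in ('side','scene'):
    p=eyes.get_image(n); P=pts(p)[0]
    s=(slice(230,360),slice(320,440)) if n=='side' else (slice(230,350),slice(240,370)); cv2.imwrite(f'pics/{n}15.png',cv2.resize(p['img'][s],None,fx=4,fy=4,interpolation=cv2.INTER_CUBIC))
    print(n,[(np.round(r['at'],4),r['conf']) for r in landmark_of('slim_case_mid',p)[:2]])
    q=P[(abs(P[:,0]-.578)<.04)&(abs(P[:,1]+.17)<.04)&(P[:,2]>.07)&(P[:,2]<.105)]
    L=(q[:,:2]-np.array([.5752,-.2188]))@np.array([[.998,.06],[-.06,.998]])
    print('box-frame lo',np.percentile(L,[0,2,50,98,100],axis=0).round(4).tolist(),len(q))
plan(.13)"
```

```text
t 20.25 pos [ 0.5751 -0.1666  0.1404] F [-1.5  0.5 -2.2] w 0.0463
turn [-0.0067  0.0029  0.0126] shift [ 0.003  -0.0056  0.0002]
case now [ 0.5751 -0.164   0.1299] [-0.003 -0.007  1.   ] [-0.24  0.44  1.65 -0.29  1.03 -0.03]
side [(array([ 0.5748, -0.1589,  0.1306]), 0.79), (array([ 0.607 , -0.4266, -0.0025]), 0.45)]
box-frame lo [[-0.0287, 0.0079], [-0.0272, 0.0091], [-0.0121, 0.0354], [0.0184, 0.0664], [0.0226, 0.0705]] 337
scene [(array([ 0.5728, -0.1658,  0.1306]), 0.78)]
box-frame lo [[-0.0219, 0.0081], [-0.0196, 0.0095], [0.0096, 0.026], [0.0254, 0.0639], [0.0269, 0.0686]] 323
t 20.45 pos [ 0.5777 -0.1675  0.1437] F [ 0.3 -0.6 -1. ] w 0.046
turn [-0.0045  0.0077  0.0108] shift [ 0.0003 -0.0047 -0.0031]
case now [ 0.5778 -0.1649  0.1332] [-0.008 -0.004  1.   ] [-0.24  0.43  1.64 -0.29  1.03 -0.03]
```

View pics/side15.png

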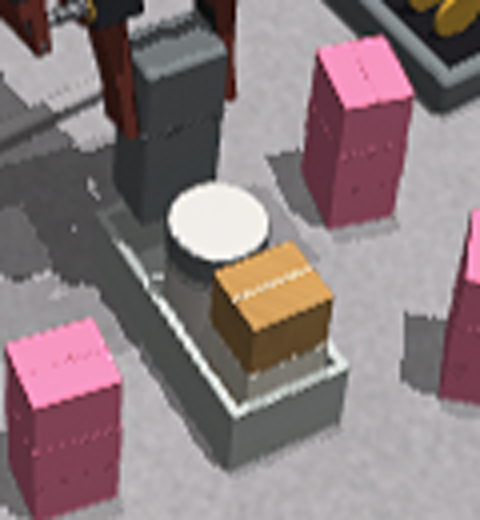

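View pics/scene15.png

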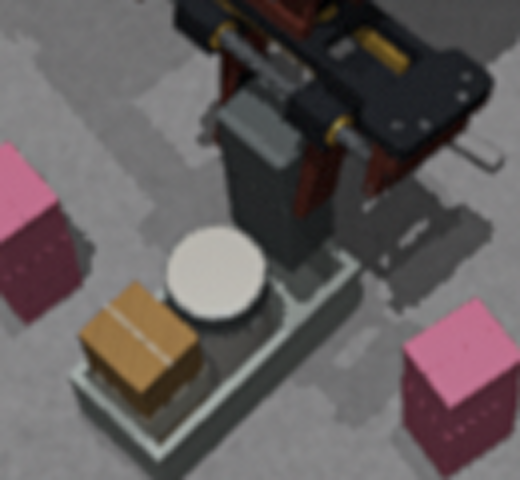

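```bash
cat > face.py <<'E'
from pl import *
def face(z0,z1):
    for n,bc in (('side',(.5744,-.2196)),('scene',(.5777,-.2202))):
        p=eyes.get_image(n); P=pts(p)[0]
        L=(P[:,:2]-np.array(bc))@np.array([[.998,.06],[-.06,.998]])
        s=(P[:,2]>z0)&(P[:,2]<z1)&(abs(L[:,0])<.02)&(abs(L[:,1]-.035)<.015)
        l=L[s]; print(n,len(l),'face y\'',np.median(l[:,1]).round(4),'slope z',np.polyfit(P[s,2],l[:,1],1)[0].round(3),'slope x',np.polyfit(l[:,0],l[:,1],1)[0].round(3))
        s=(P[:,2]>z0)&(P[:,2]<z1)&(abs(L[:,0])<.035)&(abs(L[:,1]-.045)<.025); print('  x range',np.percentile(L[s,0],[1,99]).round(4))
E
python3 -c "
from face import *
face(.11,.15)
plan(.13)
"
```

```text
side 215 face y' 0.0363 slope z 0.004 slope x 0.004
  x range [-0.0313  0.0248]
scene 119 face y' 0.036 slope z -0.003 slope x -0.003
  x range [-0.0236  0.0308]
t 20.55 pos [ 0.578  -0.1676  0.1439] F [ 0.1  0.6 -2. ] w 0.0462
turn [-0.0042  0.0081  0.0105] shift [ 0.0001 -0.0047 -0.0033]
case now [ 0.5781 -0.165   0.1333] [-0.008 -0.004  1.   ] [-0.24  0.43  1.64 -0.29  1.03 -0.03]
```

arm_command --pt "-0.004 0.008 0.01 0 -0.0035 -0.003 0.3" --pt "0 0 0 0 0 -0.005 0.3" --pt "0 0 0 0 0 0 0.3"

```text
clock: 20.85
eef_pos: [0.5791, -0.1715, 0.1369]
tcp_rot: [2.146, 2.025, -0.276]
wrist_force: [0.8, 0.0, -2.0]
width: 0.0459
```

```bash
python3 -c "
from face import *
face(.11,.15)
plan(.13)
"
```

```text
side 219 face y' 0.0323 slope z 0.001 slope x 0.003
  x range [-0.0306  0.0293]
scene 120 face y' 0.0319 slope z 0.003 slope x -0.002
  x range [-0.0293  0.0329]
t 20.95 pos [ 0.5794 -0.1716  0.1374] F [ 0.5 -0.1 -1.8] w 0.0461
turn [ 0.001   0.0032 -0.0003] shift [-0.0014 -0.0006  0.0032]
case now [ 0.5794 -0.1691  0.1268] [-0.003  0.001  1.   ] [-0.24  0.45  1.64 -0.3   1.02 -0.03]
```

arm_command --pt "0 0.003 0 -0.0015 0 -0.008 0.3" --pt "0 0 0 0 0 -0.01 0.3" --pt "0 0 0 0 0 0 0.3"

```text
clock: 21.25
eef_pos: [0.5778, -0.1715, 0.1179]
tcp_rot: [2.146, 2.026, -0.278]
wrist_force: [-1.1, -0.4, -2.6]
width: 0.0462
```

```bash
python3 -c "
from face import *
plan(.063)
"
```

```text
t 21.25 pos [ 0.5778 -0.1715  0.1179] F [-1.1 -0.4 -2.6] w 0.0462
turn [ 0.0009  0.0002 -0.0001] shift [ 0.0003 -0.0007 -0.0444]
case now [ 0.5777 -0.169   0.1074] [-0.     0.001  1.   ] [-0.24  0.47  1.66 -0.31  0.98 -0.02]
```

Bottom is just inside the rim, on line. Continue down.

arm_command --pt "0 0 0 0 0 -0.008 0.3" --pt "0 0 0 0 0 -0.01 0.3" --pt "0 0 0 0 0 -0.01 0.3" --pt "0 0 0 0 0 0 0.3"

```text
clock: 21.65
eef_pos: [0.5772, -0.1713, 0.0865]
tcp_rot: [2.147, 2.027, -0.28]
wrist_force: [-0.2, 1.1, -1.7]
width: 0.0459
```

```bash
python3 -c "
from face import *
plan(.063)
face(.104,.12)
"
```

```text
t 21.65 pos [ 0.5772 -0.1713  0.0865] F [-0.2  1.1 -1.7] w 0.0459
turn [ 0.0005 -0.0013 -0.0002] shift [ 0.0009 -0.0009 -0.013 ]
case now [ 0.5771 -0.1688  0.076 ] [0.001 0.    1.   ] [-0.24  0.51  1.69 -0.32  0.92  0.  ]
side 81 face y' 0.0324 slope z 0.001 slope x 0.012
  x range [-0.0334  0.0309]
scene 51 face y' 0.0318 slope z 0.17 slope x -0.02
  x range [-0.0319  0.0323]
```

arm_command --pt "0 0 0 0 0 -0.006 0.3" --pt "0 0 0 0 0 -0.005 0.3" --pt "0 0 0 0 0 0 0.3"

```text
clock: 22.05
eef_pos: [0.579, -0.1718, 0.0768]
tcp_rot: [2.145, 2.025, -0.276]
wrist_force: [-0.1, -0.8, -1.6]
width: 0.046
```

arm_command --pt "0 0 0 -0.001 0 -0.0015 0.3" --pt "0 0 0 0 0 -0.0015 0.3"

```text
clock: 22.25
eef_pos: [0.5782, -0.1719, 0.0739]
tcp_rot: [2.145, 2.024, -0.276]
wrist_force: [-0.9, -0.4, -1.1]
width: 0.0462
```

```bash
python3 -c "
from face import *
plan(.063)
"
```

```text
t 22.25 pos [ 0.5782 -0.1719  0.0739] F [-0.9 -0.4 -1.1] w 0.0462
turn [ 0.0018  0.0031 -0.0004] shift [-0.0001 -0.0003 -0.0004]
case now [ 0.5781 -0.1694  0.0634] [-0.003  0.002  1.   ] [-0.24  0.53  1.7  -0.33  0.89  0.02]
```

arm_command --pt "0.002 0.003 0 0 0 -0.001 0.3" --pt "0 0 0 0 0 -0.001 0.3"

```text
clock: 22.45
eef_pos: [0.5782, -0.172, 0.0733]
tcp_rot: [2.146, 2.027, -0.278]
wrist_force: [-3.5, 4.7, 10.7]
width: 0.0459
```

arm_command --pt "0 0 0 0 0 0 0.75" --pt "0 0 0 0 0 0 0.75" --pt "0 0 0 0 0 0 0.75" --pt "0 0 0 0 0.003 0.012 0.75" --pt "0 0 0 0 0.009 0.036 0.75" --pt "0 0 0 0 0.01 0.045 0.75" --pt "0 0 0 0 0.01 0.045 0.75" --pt "0 0 0 0 0 0 0.75"

```text
clock: 23.25
eef_pos: [0.5777, -0.1384, 0.2187]
tcp_rot: [2.147, 2.027, -0.277]
wrist_force: [0.4, -0.4, 0.5]
width: 0.0659
```

arm_command --pt "0 0 0 0 0.04 0.02 0.75" --pt "0 0 0 0 0.04 0.01 0.75" --pt "0 0 0 0 0.04 0 0.75" --pt "0 0 0 0 0.04 0 0.75" --pt "0 0 0 0 0 0 0.75"

```text
clock: 23.75
eef_pos: [0.5778, 0.0264, 0.2538]
tcp_rot: [2.149, 2.021, -0.269]
wrist_force: [0.4, -0.5, -0.5]
width: 0.066
```

```bash
python3 - <<'E'
from h import *
o=telemetry.get_obs(); print(o["clock"],o["eef_pos"],o["wrist_force"],o["width"])
for n in("side","scene"):
    p=eyes.get_image(n); P=pts(p)[0]; cv2.imwrite(f"pics/{n}20.png",p["img"])
    s=(slice(230,360),slice(320,440)) if n=='side' else (slice(230,350),slice(230,360)); cv2.imwrite(f'pics/{n}20c.png',cv2.resize(p['img'][s],None,fx=4,fy=4,interpolation=cv2.INTER_CUBIC))
    for nm,y0,y1,z0,z1 in (("carton",-.30,-.247,.105,.113),("jar",-.246,-.184,.098,.1045),("slim",-.2,-.14,.117,.125)):
        q=P[(abs(P[:,0]-.577)<.042)&(P[:,1]>y0)&(P[:,1]<y1)&(P[:,2]>z0)&(P[:,2]<z1)]; print(nm,rect(q),np.median(q[:,2]).round(4),len(q))
    for t in ["thick_case_mid","bottle","penlight","cup","occluder","lens_pot","carton_mid"]:
        print(t,[(np.round(r["at"],3).tolist(),round(r["conf"],2)) for r in landmark_of(t,p)[:4]])
E
```

```text
23.75 [0.5778466  0.02637834 0.25377023] [ 0.39899735 -0.52824509 -0.54946755] 0.06599503038609571
carton (array([ 570.9, -268.4]), array([41.5, 48.2]), 88.1) 0.1094 397
jar (array([ 573.6, -213.5]), array([55.4, 51.9]), 84.5) 0.1011 435
slim (array([ 576.2, -172.7]), array([37.1, 47. ]), 88.8) 0.1211 285
thick_case_mid [([0.576, 0.295, 0.083], 0.71)]
bottle [([0.438, -0.01, -0.001], 0.63)]
penlight [([0.568, -0.033, 0.003], 0.84)]
cup [([0.612, -0.424, -0.002], 0.85)]
occluder [([0.717, 0.043, 0.001], 0.62)]
lens_pot [([0.371, -0.42, 0.001], 0.78)]
carton_mid [([0.462, -0.248, 0.051], 0.65), ([0.696, -0.173, 0.05], 0.62), ([0.686, -0.306, 0.054], 0.6)]
carton (array([ 574.2, -267.7]), array([40.3, 47.2]), 86.5) 0.1086 447
jar (array([ 577.8, -214.4]), array([50.2, 55.3]), 2.2) 0.1008 478
slim (array([ 580.7, -172.2]), array([34.6, 45.7]), 86.8) 0.1204 338
thick_case_mid [([0.577, 0.294, 0.083], 0.83)]
bottle [([0.437, -0.01, -0.003], 0.93), ([0.574, 0.292, 0.085], 0.51)]
penlight [([0.568, -0.035, -0.004], 0.78)]
cup [([0.605, -0.426, -0.002], 0.74)]
occluder [([0.714, 0.041, -0.006], 0.93)]
lens_pot [([0.369, -0.418, 0.001], 0.74), ([0.573, -0.213, 0.05], 0.38)]
carton_mid [([0.7, -0.165, 0.055], 0.89), ([0.684, -0.306, 0.052], 0.89), ([0.574, -0.261, 0.056], 0.67), ([0.46, -0.247, 0.052], 0.62)]
```

View pics/side20c.png

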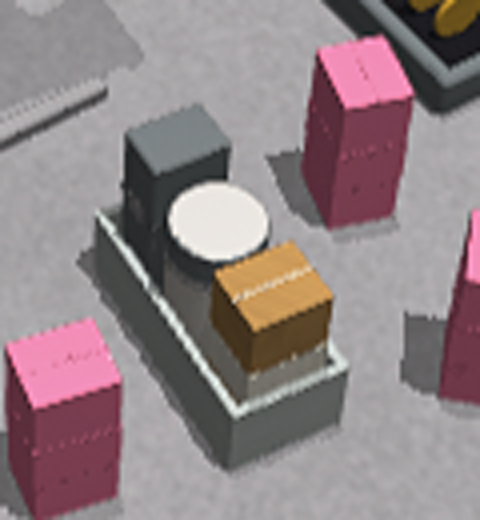

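View pics/scene20.png

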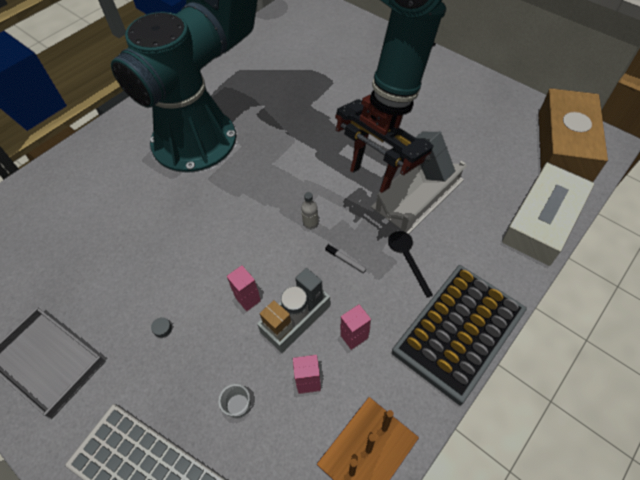

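View pics/scene20c.png

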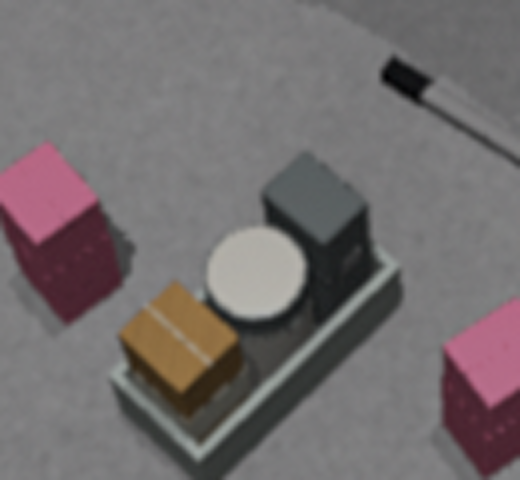

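```bash
python3 -c "
from rig import robot
print(robot.finish_job())"
```

```text
the job is handed in; nothing more can be done
None
```

The box is packed and the job is handed in at about 25 s on the robot's clock. I lifted the carton a little and moved it to the -y end of the box. Then I set the jar beside it, and turned the slim case upright and set it in the +y end. I let go of each only after feeling light contact with the box floor (6–11 N).

- **Packed things:** both fixed cameras show all three standing upright side by side. Their tops are at about 0.109, 0.101 and 0.121 m, which is what they should be when resting on the 5 mm floor.
- **Everything else:** the thick case is still in the rack. The bottle, penlight, cup, occluder, lens pot and pink look-alikes measure within a few mm of where they started. The gripper was clear of everything at hand-in.
- **Disagreements:** the cameras differed by about 3 mm, so I averaged them or compared positions within one picture. In its last picture the side camera's carton search listed only the pink look-alikes. The depth readings and the other camera did show the carton.
- **Change of plan:** tilting the gripper the full 35° would have brought a wrist joint close to its limit. I gripped the slim case at about 20° and took up the difference when placing it.

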